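# Unlock and set the contact blocks with the blade gauge

### The arm

A 7-joint arm with a two-finger parallel gripper is mounted at the origin on a cart in front of the work surface, level with it; the furniture and walls round the work are solid. World frame = base frame: x ahead of the robot, y to its left, z up, the work surface at z = 0. Lengths are in m, angles in rad, forces in N, time in s.
With the tool pointing down it reaches from about 0.425 to 0.875 m from the base axis. Payload 8.4 kg.
Tool frame: the origin (TCP) lies at the very end of the fingers, on their centre line; the grasp point (between the pads) lies 19 mm behind it; z points along the fingers, y is the line along which they close (so a half turn about z gives the same grasp; the last joint's range is limited). The gripper opens to 87 mm and grips with 3 to 60 N. Pads are 19 mm wide; open, the fingers measure 117 mm over their backs; the gripper's body (75 mm by 190 mm) begins 51 mm behind the grasp point.
Start: joints at [-1.315, 0.333, 0.04, 1.465, -0.013, 1.343, -0.059], TCP at [0.226, 0.609, 0.223] pointing down, gripper open.
Joint ranges: [-2.58, 2.58], [-0.38, 2.09], [-1.3, 1.39], [0.25, 2.4], [-1.5, 4.64], [0.08, 2.09], [-2.65, 2.65]. Speed limits (rad/s): [2.22, 2.22, 2.79, 2.79, 3.14, 3.14, 3.14].

### API

Orientations are given as a unit quaternion [x, y, z, w].
In Python, from plant import state, get_image, camera_model, finish_job, look_for, masks_of, pinpoint gives the robot as it stands. The module is installed in compiled form; this text tells all that it offers.
- The arm moves only by the tool drive_tool, never from a script. Its argument "targets" is a list of rows, each a list of 3 entries, a list of its own where there are three numbers: the shift along the tool's x, y, z in units of 60 mm (1.0 is 60 mm), then the turn about the tool's z in units of 5 degrees (1.0 is 5 degrees), then the closure, from 0 (fully open) to 1 (shut). A call has exactly 5 rows; each row shifts and turns the commanded pose from where the row before left it, along the tool's axes as they then stand; what a row does not reach is not made up. A row lasts 1/8 s, in which the tool goes at most 62.5 mm and 10.7 degrees, less where a joint would pass 70% of its speed; a pose out of reach is approached as far as the arm can. A call is refused whole if a number of a shift passes 1 or a number of a turn 1, either way. A call with a gripper value outside its range is refused whole. The fingers move at their own pace and stop on an object; the grip force is fixed at half the most. Time passes only in rows, so rows that do not move let the fingers close, or fill a call up. It gives the time, the measured TCP pose, the force, the opening and the grip force at its end, in the units of the state.
- state(): the state, without advancing time (a new reading comes with each control period).
- get_image(name): name is "scene" or "top" or "wrist"; returns (picture, depth): 400x640x3 uint8, red, green, blue; 400x640 float32, m along the optical axis (not along the pixel's ray), 0 where there is no reading.
- camera_model(name): a dict with "intrinsics" (3x3 intrinsics, pixels), "world_to_cam" (4x4, takes a point from world to camera coordinates); the wrist camera has in their place "hand_eye" (4x4, takes a point from camera to tool coordinates, whose origin is the TCP and whose axes are the flange's). Camera axes: x right, y down, z forward; pixel columns grow to the right and rows downward; lengths in m; the calibration is good to about 2 mm. A picture is of the moment at which its call begins: read the wrist's pose just before it. camera_model takes no time and is no camera call.
- finish_job(): hands the job in; it is judged then, once.
Trained networks look in the newest picture that a camera, given by its name, has taken for a name from the list of things; names that differ only in an ending like _2 or _b are one class to them, and where a whole thing is asked for, a point or a joint stands for the part that bears it (a point fixed in the world has none). Each returns a list of dicts, best first, with "confidence" (0 to 1); they miss things now and then, are a little off and sometimes report something else, mostly with a low value. They report only what shows in the picture. A call takes as long as a camera call.
- look_for(camera, query): "extent" ([left, top, width, height] in pixels, round what is visible of it).
- masks_of(camera, query): "pixels" (400x640 bool, what is visible of it) and "extent" ([left, top, width, height] in pixels, round what is visible of it).
- pinpoint(camera, query): "at" ([column, row] in pixels: a listed point, or the origin of a listed thing).
The state is a dict: "time": time; "joint_positions": joint angles; "qvel": joint speeds; "joint_torque": joint torques, N m; "position": TCP position; "ee_rot": TCP orientation; "ft_force": force on the tool from outside, world axes, zero at the start; "torque": the same for the moment, N m; "gripper_width": finger opening in m; "grasp_force": force on a finger pad.
Only numpy, scipy, OpenCV 4.12 (cv2) and the standard library are available. Lean on these libraries where they do the work, as an engineer would, in place of code of your own. Each camera call takes 0.05 s, during which the arm holds its last target. There are 200 camera calls.

### The job

Make every contact block on the bench ready for use: where a red locking plug is in it, pull the plug up out against its catch and put it in the white tray; then in every block slide the gauge's steel blade level into the gap until the red line on the blade is level with the block's front face, which sets the contact inside (its pointer then stands on the green band; a contact pushed too deep cannot be brought back), and draw the blade out again. Finish with all the plugs in the tray and the gauge lying flat on the cork pad, with its post over the pad, and leave everything else on the bench alone.

Things in the scene. Friction and masses are not known exactly. Their poses are not given: they have to be found in the camera images.
- block_a: Contact block A, the nearest to the sink, its gap facing the robot. Fixed grey and aluminium block 72 (x) x 48 (y) x 50 mm high; origin at the centre of its underside, own +x points from the gapped front face (x = -36 mm) to the back, z up. The plug's hole, 16.5 mm square, goes from the top down into the gap at x = -18 mm, y = 0.
- mouth_a (a point): Centre of the gap's opening in the front face of block A, 21 mm above the bench. The gap is 36 mm wide (y) and 10 mm high (16 to 26 mm above the bench) and runs straight back. Axes as the block's: +x is the direction of insertion.
- plug_a_head (a point): Loose red locking plug of block A, 45 g: centre of its head, 28 (x) x 22 (y) x 30 (z) mm, which rests on the block's top. A 14 mm square shank goes 34 mm down from the head and bars the gap. Axes as the block's while in. A sprung nose holds it: it takes about 5 to 10 N straight up over the first 6 mm; clear of the block after 34 mm. May be absent (None): then the block is already unlocked.
- contact_a (a joint): Sliding contact in the gap of block A (m), grows as it is pushed back: at 0 its face is 31 mm behind the front face. Starts at 0 to 3 mm, moves with about 3 N, stays where it is left, cannot be drawn forward; travel 22 mm. At 12 mm (blade 43 mm deep) its red pointer, under the window on top, is in the middle of the 8 mm wide green band.
- block_b: Contact block B, farther back, its gap facing the robot. Fixed grey and aluminium block 72 (x) x 48 (y) x 50 mm high; origin at the centre of its underside, own +x points from the gapped front face (x = -36 mm) to the back, z up. The plug's hole, 16.5 mm square, goes from the top down into the gap at x = -18 mm, y = 0.
- mouth_b (a point): Centre of the gap's opening in the front face of block B, 21 mm above the bench. The gap is 36 mm wide (y) and 10 mm high (16 to 26 mm above the bench) and runs straight back. Axes as the block's: +x is the direction of insertion.
- plug_b_head (a point): Loose red locking plug of block B, 45 g: centre of its head, 28 (x) x 22 (y) x 30 (z) mm, which rests on the block's top. A 14 mm square shank goes 34 mm down from the head and bars the gap. Axes as the block's while in. A sprung nose holds it: it takes about 5 to 10 N straight up over the first 6 mm; clear of the block after 34 mm. May be absent (None): then the block is already unlocked.
- contact_b (a joint): Sliding contact in the gap of block B (m), grows as it is pushed back: at 0 its face is 31 mm behind the front face. Starts at 0 to 3 mm, moves with about 3 N, stays where it is left, cannot be drawn forward; travel 22 mm. At 12 mm (blade 43 mm deep) its red pointer, under the window on top, is in the middle of the 8 mm wide green band.
- block_c: Contact block C, the farthest right, its gap facing the robot. Fixed grey and aluminium block 72 (x) x 48 (y) x 50 mm high; origin at the centre of its underside, own +x points from the gapped front face (x = -36 mm) to the back, z up. The plug's hole, 16.5 mm square, goes from the top down into the gap at x = -18 mm, y = 0.
- mouth_c (a point): Centre of the gap's opening in the front face of block C, 21 mm above the bench. The gap is 36 mm wide (y) and 10 mm high (16 to 26 mm above the bench) and runs straight back. Axes as the block's: +x is the direction of insertion.
- plug_c_head (a point): Loose red locking plug of block C, 45 g: centre of its head, 28 (x) x 22 (y) x 30 (z) mm, which rests on the block's top. A 14 mm square shank goes 34 mm down from the head and bars the gap. Axes as the block's while in. A sprung nose holds it: it takes about 5 to 10 N straight up over the first 6 mm; clear of the block after 34 mm. May be absent (None): then the block is already unlocked.
- contact_c (a joint): Sliding contact in the gap of block C (m), grows as it is pushed back: at 0 its face is 31 mm behind the front face. Starts at 0 to 3 mm, moves with about 3 N, stays where it is left, cannot be drawn forward; travel 22 mm. At 12 mm (blade 43 mm deep) its red pointer, under the window on top, is in the middle of the 8 mm wide green band.
- gauge_post (a point): Loose blade gauge, 120 g, flat underside: this point is on the axis of its upright blue post (16 x 16 mm, 8 to 60 mm above the underside), 45 mm above the underside. Own +x runs along the steel blade (24 mm wide, 4 mm thick, 0 to 4 mm above the underside): red line at +45 mm, tip at +88 mm. A black foot, 40 mm wide, 8 mm thick, reaches from -46 to +6 mm. z up.
- pad: Cork pad 130 (x) x 160 (y) x 3 mm, fixed; origin at the centre of its underside. The gauge starts on it.
- tray: White open deep tray, fixed, 100 (x) x 130 (y) x 45 mm high outside, walls 4 mm, floor about 4 mm; origin at the centre of its underside. It stands on the strip of bench in front of the open sink (the sink spans x 0.447 to 0.873 and y -0.11 to 0.40 in the robot's frame, so what is let fall there is lost).
- specimen_black: Bystander, loose: black round specimen 40 mm across, 21 mm high. Leave it alone.
- specimen_tan: Bystander, loose: tan round specimen 30 mm across, 18 mm high. Leave it alone.
- specimen_green: Bystander, loose: green round specimen 38 mm across, 22 mm high. Leave it alone.
- marker: Bystander, loose: red-capped marker 135 mm long, lying. Leave it alone.
- tape: Bystander, loose: small dark roll of tape 53 mm across, 19 mm high. Leave it alone.

How it is judged:
At the end, for the whole second after the job is handed in: The contact of every block stands at 12 mm, within 4 mm; every plug that is there lies at rest in the tray, head centre within the tray's outline and below 75 mm. The gauge lies flat on the cork pad, upright within 11 degrees, its post within 65 mm (x) and 80 mm (y) of the pad's centre (value of joint contact_a between 0.008 and 0.016 m and x of plug_a_head in the frame of tray between -0.05 and 0.05 m and y of plug_a_head in the frame of tray between -0.065 and 0.065 m and height (world z) of each of plug_a_head, plug_b_head, plug_c_head below 0.075 m and linear speed of each of plug_a, plug_b, plug_c below 0.02 m/s and value of joint contact_b between 0.008 and 0.016 m and x of plug_b_head in the frame of tray between -0.05 and 0.05 m and y of plug_b_head in the frame of tray between -0.065 and 0.065 m and value of joint contact_c between 0.008 and 0.016 m and x of plug_c_head in the frame of tray between -0.05 and 0.05 m and y of plug_c_head in the frame of tray between -0.065 and 0.065 m and x of gauge_post in the frame of pad between -0.065 and 0.065 m and y of gauge_post in the frame of pad between -0.08 and 0.08 m and z of gauge_post in the frame of pad below 0.058 m and angle between gauge_post's own z axis and vertical below 0.2 rad); the robot touches nothing.
It fails at once if a contact is pushed far past its set depth (value of joint any of contact_a, contact_b, contact_c above 0.019 m).
It fails at once if a specimen, the marker or the tape is moved more than 30 mm (distance of any of specimen_black, specimen_tan, specimen_green, marker, tape from where it was at the start of the episode above 0.03 m).
Of plug_a, plug_b, plug_c only 2 to 3 are there at a start; the rules pass over those that are not, and their reading is None.
At some moment in a run one of gauge may be knocked a few centimetres aside while the robot is not near it.
Once in a run the grip may slacken for a moment while it holds something.
It also fails if it takes over 210 s, if anything falls off the work surface, if the arm or the gripper's body presses on something with over 40 N, if the wrist force passes 120 N, or if a joint passes its speed limit or range.

## Working session

There is one attempt and no reset: what is moved stays moved. The work goes in short steps, Python scripts to look and compute and a tool call to move; the robot and the scene stay as the last step left them, time stands still between calls to the robot, and variables do not carry over. Pictures are saved under pics/ and viewed, at most 14 in all, crops included, and the job is handed in when it is done.

Besides the shell and the picture viewer there is one more tool, called after "Call:" as a command line: name --argument value ..., lists and objects as JSON in quotes. drive_tool: Moves the arm, as the interface text tells. Its arguments: {"type":"object","properties":{"targets":{"type":"array"}},"required":["targets"]}

```bash
mkdir -p pics
cat > h.py <<'E'
import numpy as np, cv2
from plant import *
from scipy.spatial.transform import Rotation as R
def cam(n):
    m=camera_model(n);K=np.array(m["intrinsics"])
    if n=="wrist":
        s=state();T=np.eye(4);T[:3,:3]=R.from_quat(s["ee_rot"]).as_matrix();T[:3,3]=s["position"]
        return K,T@np.array(m["hand_eye"])
    return K,np.linalg.inv(np.array(m["world_to_cam"]))
def shot(n,f=None):
    K,C=cam(n);p,d=get_image(n)
    if f: cv2.imwrite("pics/"+f,p[:,:,::-1])
    return p,d,K,C
def cloud(d,K,C):
    v,u=np.mgrid[0:400,0:640]
    P=np.stack([(u-K[0,2])/K[0,0]*d,(v-K[1,2])/K[1,1]*d,d],-1)
    W=P@C[:3,:3].T+C[:3,3];W[d<=0]=np.nan
    return W
def onz(px,z,K,C):
    r=C[:3,:3]@np.array([(px[0]-K[0,2])/K[0,0],(px[1]-K[1,2])/K[1,1],1])
    return C[:3,3]+r*(z-C[2,3])/r[2]
def proj(X,K,C):
    c=C[:3,:3].T@(np.array(X)-C[:3,3]);return (K@c/c[2])[:2]
E
python3 - <<'E'
from h import *
p,d,K,C=shot("top","top.png");W=cloud(d,K,C)
np.savez("top.npz",p=p,W=W)
for q,z in [("block_a",0),("mouth_a",.021),("plug_a_head",.065),("gauge_post",.048),("pad",0),("tray",0)]:
    for r in pinpoint("top",q)[:4]: print(q,round(r["confidence"],2),np.round(r["at"]),onz(r["at"],z,K,C).round(4))
for q in["block_a","plug_a_head","gauge_post","pad","tray","specimen_black","specimen_tan","specimen_green","marker","tape"]:
    for r in masks_of("top",q)[:3]:
        m=r["pixels"];print(q,round(r["confidence"],2),r["extent"],np.nanmedian(W[m],0).round(3))
p,d,K,C=shot("scene","scene.png")
s=state();print({k:np.round(s[k],3) for k in s}, camera_model("wrist"), C)
E
```

```text
block_a 0.9 [449. 210.] [ 0.5152 -0.4438  0.    ]
block_a 0.7 [365. 186.] [ 0.5923 -0.1713  0.    ]
block_a 0.56 [393. 183.] [ 0.6038 -0.2626  0.    ]
mouth_a 0.94 [395. 194.] [ 0.5665 -0.2644  0.021 ]
mouth_a 0.73 [445. 218.] [ 0.4889 -0.4273  0.021 ]
mouth_a 0.69 [363. 197.] [ 0.5548 -0.1617  0.021 ]
plug_a_head 0.38 [362. 190.] [ 0.5768 -0.1544  0.065 ]
plug_a_head 0.36 [448. 210.] [ 0.5135 -0.4257  0.065 ]
gauge_post 0.84 [403. 246.] [ 0.4004 -0.2865  0.048 ]
pad 0.96 [394. 237.] [ 0.4274 -0.2648  0.    ]
tray 0.57 [233. 248.] [0.3854 0.2627 0.    ]
block_a 0.96 [385.9, 168.2, 22.7, 27.8] [ 0.613 -0.274  0.049]
block_a 0.92 [436.8, 196.1, 23.4, 25.4] [ 0.521 -0.433  0.049]
block_a 0.55 [354.7, 172.5, 15.1, 24.3] [ 0.602 -0.149  0.05 ]
plug_a_head 0.48 [361.1, 184.7, 6.4, 9.7] [ 0.58  -0.157  0.08 ]
gauge_post 0.96 [374.7, 233.9, 35.5, 20.2] [ 0.411 -0.272  0.01 ]
gauge_post 0.31 [357.4, 171.6, 13.4, 22.3] [ 0.608 -0.153  0.051]
pad 0.71 [365.4, 213.0, 55.0, 51.4] [ 0.427 -0.258  0.003]
pad 0.68 [426.7, 159.1, 10.2, 10.1] [ 0.668 -0.385  0.023]
pad 0.58 [375.3, 230.5, 38.7, 25.5] 
[... 1054 characters left out ...]
1094412,   0.        , 318.00968956],
       [  0.        , 320.71094412, 203.68365228],
       [  0.        ,   0.        ,   1.        ]]), 'hand_eye': array([[ 3.62439733e-05, -9.61085188e-01, -2.76252167e-01,
         7.50936394e-02],
       [ 9.99999866e-01, -1.07702141e-04,  5.05896126e-04,
         4.64544027e-04],
       [-5.15962223e-04, -2.76252148e-01,  9.61085056e-01,
        -1.61521789e-01],
       [ 0.00000000e+00,  0.00000000e+00,  0.00000000e+00,
         1.00000000e+00]])} [[ 0.78184901 -0.47445541  0.40448014  0.05115674]
 [-0.62314269 -0.57372315  0.53154016 -0.68462483]
 [-0.02013248 -0.66763299 -0.7442183   0.98362377]
 [ 0.          0.          0.          1.        ]]
```

Run:
```python
import cv2
a=cv2.imread("pics/top.png");cv2.imwrite("pics/topc.png",cv2.resize(a[130:280,150:480],None,fx=2.4,fy=2.4,interpolation=cv2.INTER_CUBIC))
```

```text
(no output)
```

View pics/topc.png

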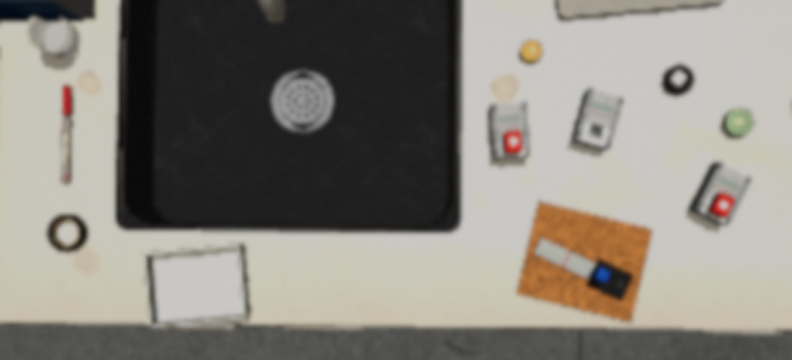

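View pics/scene.png

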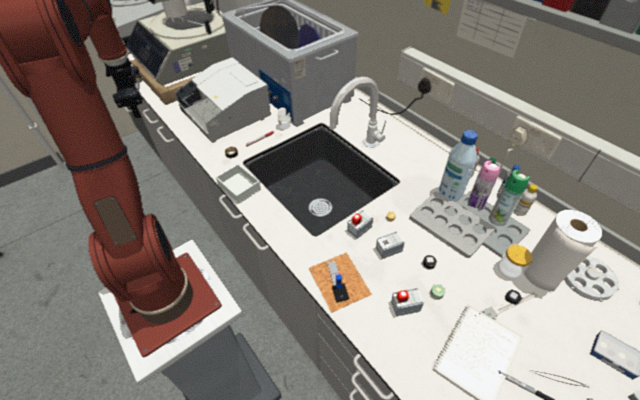

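The top view shows A with a plug at crop (513,142), B with an empty hole at (597,128), and C with a plug at (722,205). The gauge lies on the pad with its post at (601,274) and its blade pointing up-left, and the tray is at (198,285). The scene view agrees: two red plugs.

I'll move above the blocks first.

Call:
drive_tool --targets '[[[-0.7, -0.7, -0.1], 0, 0], [[-0.7, -0.7, -0.1], 0, 0], [[-0.7, -0.7, -0.1], 0, 0], [[-0.7, -0.7, -0.1], 0, 0], [[-0.7, -0.7, -0.1], 0, 0]]'

```text
time: 1.52
position: [0.3504, 0.3377, 0.253]
ee_rot: [0.177, 0.984, 0.0, 0.0]
ft_force: [0.9, 0.5, 0.1]
gripper_width: 0.087
grasp_force: 0.0
```

Call:
drive_tool --targets '[[[-0.7, -0.7, -0.1], 0, 0], [[-0.7, -0.7, -0.1], 0, 0], [[-0.7, -0.7, -0.1], 0, 0], [[-0.7, -0.7, -0.1], 0, 0], [[-0.7, -0.7, -0.1], 0, 0]]'

```text
time: 2.15
position: [0.4743, 0.0678, 0.2831]
ee_rot: [0.176, 0.984, 0.0, 0.0]
ft_force: [1.8, 0.3, -0.5]
gripper_width: 0.087
grasp_force: 0.0
```

Call:
drive_tool --targets '[[[-0.7, -0.7, -0.1], 0, 0], [[-0.7, -0.7, -0.1], 0, 0], [[-0.7, -0.7, -0.1], 0, 0], [[-0.7, -0.7, -0.1], 0, 0], [[0, 0, 0], 1, 0]]'

```text
time: 2.78
position: [0.5731, -0.1517, 0.3065]
ee_rot: [0.223, 0.975, -0.002, 0.0]
ft_force: [-0.3, 0.5, 0.8]
gripper_width: 0.0872
grasp_force: 0.0
```

Call:
drive_tool --targets '[[[0, 0, 0], 1, 0], [[0, 0, 0], 1, 0], [[0, 0, 0], 1, 0], [[0, 0, 0], 1, 0], [[0, 0, 0], 1, 0]]'

```text
time: 3.4
position: [0.5729, -0.1461, 0.3066]
ee_rot: [0.426, 0.904, 0.0, 0.0]
ft_force: [-0.7, -0.5, 0.6]
gripper_width: 0.0874
grasp_force: 0.0
```

Call:
drive_tool --targets '[[[0, 0, 0], 1, 0], [[0, 0, 0], 1, 0], [[0, 0, 0], 1, 0], [[0, 0, 0], 1, 0], [[0, 0, 0], 1, 0]]'

```text
time: 4.03
position: [0.5729, -0.1461, 0.3067]
ee_rot: [0.612, 0.791, 0.0, 0.0]
ft_force: [0.5, -0.3, -0.4]
gripper_width: 0.087
grasp_force: 0.0
```

Call:
drive_tool --targets '[[[0, 0, 0], 1, 0], [[0, 0, 0], 1, 0], [[0, 0, 0], 1, 0], [[0, 0, 0], 1, 0], [[0, 0, 0], 1, 0]]'

```text
time: 4.65
position: [0.5729, -0.1461, 0.3067]
ee_rot: [0.769, 0.64, 0.0, -0.0]
ft_force: [0.3, -0.1, 0.0]
gripper_width: 0.087
grasp_force: 0.0
```

```bash
cat >> h.py <<'E'
def to(x,y,z,yaw):
    """steps to go: turn units, and shift units in present tool axes (before turn)"""
    s=state();M=R.from_quat(s["ee_rot"]).as_matrix();p=np.array(s["position"])
    y0=np.degrees(np.arctan2(M[1,1],M[0,1]));dy=(yaw-y0+180)%360-180
    print("at",p.round(4),"yaw",round(y0,2),"F",np.round(s["ft_force"],1),"w",round(float(s["gripper_width"]),4),
      "shift",(M.T@(np.array([x,y,z])-p)/.06).round(2),"turn",round(-dy/5,2))
E
python3 - <<'E'
from h import *
to(.6,-.2,.3,-10)
print(state()["joint_positions"])
p,d,K,C=shot("wrist","w1.png");np.savez("w1.npz",p=p,d=d,K=K,C=C)
for q,z in [("block_a",0),("mouth_a",.021),("plug_a_head",.065),("gauge_post",.048),("pad",0)]:
    for r in pinpoint("wrist",q)[:3]: print(q,round(r["confidence"],2),np.round(r["at"]),onz(r["at"],z,K,C).round(4))
E
```

```text
at [ 0.5729 -0.1461  0.3067] yaw -10.48 F [ 0.3 -0.1  0. ] w 0.087 shift [-0.8   0.61  0.11] turn -0.1
[-0.65497929  0.26959688  1.03253663  1.51850528 -0.23183413  1.48459048
  0.19852654]
block_a 0.95 [334. 168.] [ 0.5957 -0.1534  0.    ]
block_a 0.74 [332. 243.] [ 0.5738 -0.2703  0.    ]
block_a 0.66 [359. 239.] [ 0.6157 -0.271   0.    ]
mouth_a 0.86 [308. 178.] [ 0.5572 -0.1584  0.021 ]
mouth_a 0.82 [296. 341.] [ 0.485  -0.4222  0.021 ]
mouth_a 0.59 [335. 241.] [ 0.579  -0.2601  0.021 ]
plug_a_head 0.56 [323. 178.] [ 0.579  -0.1525  0.065 ]
pad 0.86 [237. 253.] [ 0.4219 -0.2596  0.    ]
```

View pics/w1.png

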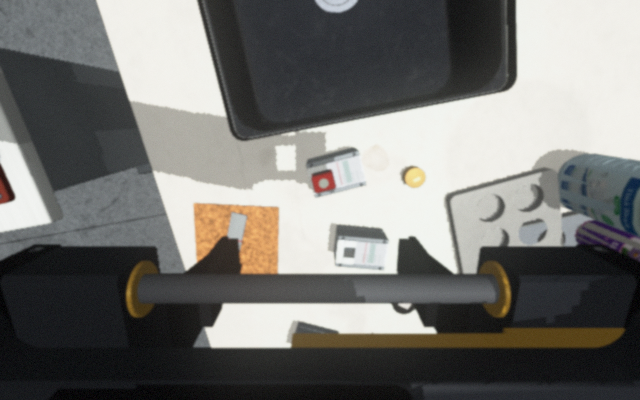

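Wrist view: A's plug head is at (323,178), B without a plug at (360,250), and the blade on the pad at (237,227). The jaws hide the lower part. I'll fit block tops and poses from depth.

```bash
cat >> h.py <<'E'
def rects(W,zlo,zhi,roi,minn=25):
    x0,x1,y0,y1=roi;X=np.nan_to_num(W,nan=-9)
    m=(X[...,2]>zlo)&(X[...,2]<zhi)&(X[...,0]>x0)&(X[...,0]<x1)&(X[...,1]>y0)&(X[...,1]<y1)
    n,l=cv2.connectedComponents(m.astype(np.uint8))
    for i in range(1,n):
        P=W[l==i]
        if len(P)<minn: continue
        (c,wh,a)=cv2.minAreaRect((P[:,:2]*1000).astype(np.float32))
        if wh[0]<wh[1]: a+=90
        a=(a+90)%180-90
        print(len(P),"z",np.median(P[:,2]).round(4),"c",np.round(c,1),"size",np.round(sorted(wh),1),"long-axis yaw",round(a,1))
E
python3 - <<'E'
from h import *
w=np.load("w1.npz");W=cloud(w["d"],w["K"],w["C"]);T=np.load("top.npz")["W"]
for n,X in(("wrist",W),("top",T)):
    print(n);rects(X,.044,.056,(.44,.7,-.52,-.1));print("plugs");rects(X,.07,.09,(.44,.7,-.52,-.1),6);print("gauge");rects(X,.004,.014,(.35,.5,-.35,-.2),15);rects(X,.05,.07,(.33,.48,-.37,-.2),3)
print("tray");rects(T,.035,.05,(.3,.45,.15,.35),10)
E
```

```text
wrist
1498 z 0.0492 c [ 597.1 -154.2] size [48.1 72. ] long-axis yaw 4.2
1519 z 0.0491 c [ 613.8 -272.4] size [48.4 72.3] long-axis yaw -15.9
plugs
405 z 0.079 c [ 579.3 -155.2] size [22. 28.] long-axis yaw 2.6
gauge
367 z 0.0061 c [ 431.5 -221.9] size [24.1 58.9] long-axis yaw 64.8
top
291 z 0.0501 c [ 614.1 -274.4] size [48.6 73.3] long-axis yaw -16.9
240 z 0.0505 c [ 597.2 -156.7] size [48.  72.1] long-axis yaw 4.7
236 z 0.0507 c [ 514.  -438.8] size [48.9 71.5] long-axis yaw -26.7
plugs
65 z 0.0795 c [ 579.3 -158.5] size [22.6 28.1] long-axis yaw 1.8
68 z 0.0792 c [ 498.3 -430.3] size [21.5 27.7] long-axis yaw -26.0
gauge
747 z 0.0071 c [ 425.5 -266.6] size [130.4 146.1] long-axis yaw 0.4
92 z 0.0064 c [ 460.5 -328. ] size [40.3 77.9] long-axis yaw 2.7
28 z 0.064 c [ 406.4 -276.1] size [15.1 16.2] long-axis yaw 61.2
tray
19 z 0.044 c [436.7 251.7] size [ 3.8 43.5] long-axis yaw -84.4
165 z 0.0435 c [386.6 261.2] size [ 98.6 132.4] long-axis yaw -84.4
10 z 0.0469 c [431.4 299.3] size [ 3.2 25.8] long-axis yaw -89.3
```

```bash
python3 -c "
from h import *
to(.5793,-.156,.054,4)"
```

```text
at [ 0.5729 -0.1461  0.3066] yaw -10.23 F [-0.3  0.1 -0.5] w 0.0871 shift [-0.14  0.13  4.21] turn -2.85
```

Call:
drive_tool --targets '[[[-0.14, 0.13, 0.9], 0, 0], [[0, 0, 0.9], 0, 0], [[0, 0, 0.4], -1, 0], [[0, 0, 0], -1, 0], [[0, 0, 0], -0.85, 0]]'

```text
time: 5.58
position: [0.5789, -0.1558, 0.1742]
ee_rot: [0.681, 0.732, -0.0, -0.0]
ft_force: [0.6, -0.8, 0.0]
gripper_width: 0.0868
grasp_force: 0.0
```

Run:
```python
from h import *
to(.5793,-.156,.054,4)
print(state()["joint_positions"])
p,d,K,C=shot("wrist","w2.png");W=cloud(d,K,C)
rects(W,.07,.09,(.5,.66,-.2,-.1),20);rects(W,.044,.056,(.5,.7,-.2,-.1))
```

```text
at [ 0.5789 -0.1558  0.1742] yaw 4.14 F [ 0.6 -0.8  0. ] w 0.0868 shift [-0.    0.01  2.  ] turn 0.03
[-0.54678596  0.361406    0.92470782  1.6919703  -0.30262362  1.24104908
  0.51872113]
883 z 0.079 c [ 578.7 -154.8] size [22.1 27.2] long-axis yaw 4.3
2965 z 0.0492 c [ 597.  -154.2] size [48.4 72.2] long-axis yaw 4.1
```

Call:
drive_tool --targets '[[[-0.02, 0, 0.6], 0, 0.2], [[0, 0, 0.6], 0, 0.2], [[0, 0, 0.5], 0, 0.2], [[0, 0, 0.28], 0, 0.2], [[0, 0, 0], 0, 1]]'

```text
time: 6.25
position: [0.5787, -0.157, 0.0552]
ee_rot: [0.683, 0.731, -0.001, -0.001]
ft_force: [-0.7, 0.0, -0.3]
gripper_width: 0.0654
grasp_force: 0.0
```

Call:
drive_tool --targets '[[[0, 0, 0], 0, 1], [[0, 0, 0], 0, 1], [[0, 0, 0], 0, 1], [[0, 0, -0.05], 0, 1], [[0, 0, -0.05], 0, 1]]'

```text
time: 6.88
position: [0.579, -0.1575, 0.0619]
ee_rot: [0.683, 0.731, -0.0, 0.0]
ft_force: [-0.1, -2.5, -3.1]
gripper_width: 0.0277
grasp_force: 30.1
```

Call:
drive_tool --targets '[[[0, 0, -0.1], 0, 1], [[0, 0, -0.2], 0, 1], [[0, 0, -0.3], 0, 1], [[0, 0, -0.3], 0, 1], [[0, 0, -0.3], 0, 1]]'

```text
time: 7.5
position: [0.5794, -0.1568, 0.1355]
ee_rot: [0.682, 0.731, 0.0, 0.0]
ft_force: [-0.3, 0.2, -1.2]
gripper_width: 0.0279
grasp_force: 30.1
```

Call:
drive_tool --targets '[[[0, -0.5, 0.1], 0, 1], [[0, -0.5, 0.1], 0, 1], [[0, -0.5, 0.1], 0, 1], [[0, -0.5, 0.1], 0, 1], [[0, -0.5, 0.1], 0, 1]]'

```text
time: 8.12
position: [0.4288, -0.1675, 0.1041]
ee_rot: [0.683, 0.731, 0.0, 0.0]
ft_force: [0.5, -1.0, 0.2]
gripper_width: 0.0277
grasp_force: 30.1
```

Call:
drive_tool --targets '[[[0.6, 0.04, 0], 0, 1], [[0.6, 0.04, 0], 0, 1], [[0.6, 0.04, 0], 0, 1], [[0.6, 0.04, 0], 0, 1], [[0.6, 0.04, 0], 0, 1]]'

```text
time: 8.75
position: [0.4294, 0.0143, 0.1047]
ee_rot: [0.683, 0.731, 0.001, -0.0]
ft_force: [0.4, 0.7, -0.6]
gripper_width: 0.0278
grasp_force: 30.1
```

Call:
drive_tool --targets '[[[0.9, -0.05, 0], 0, 1], [[0.9, -0.05, 0], 0, 1], [[0.9, -0.05, 0], 0, 1], [[0.9, -0.05, 0], 0, 1], [[0.9, -0.05, 0], 0, 1]]'

```text
time: 9.38
position: [0.3957, 0.2834, 0.1049]
ee_rot: [0.683, 0.731, 0.001, -0.0]
ft_force: [0.7, -1.4, 0.8]
gripper_width: 0.0275
grasp_force: 30.1
```

Run:
```python
from h import *
to(.389,.288,.05,4)
print(state()["joint_positions"])
```

```text
at [0.3957 0.2834 0.1049] yaw 3.91 F [ 0.7 -1.4  0.8] w 0.0275 shift [ 0.08 -0.11  0.91] turn -0.02
[-1.19272359  0.0991755   0.51030056  2.01909928 -0.05676671  1.03530328
 -0.58743609]
```

Call:
drive_tool --targets '[[[0.08, -0.1, 0.4], 0, 1], [[0, 0, 0.4], 0, 1], [[0, 0, 0.17], 0, 1], [[0, 0, 0], 0, 0.45], [[0, 0, 0], 0, 0.45]]'

```text
time: 10.0
position: [0.3901, 0.2862, 0.0466]
ee_rot: [0.683, 0.731, 0.001, -0.0]
ft_force: [-0.1, 0.2, 0.6]
gripper_width: 0.041
grasp_force: 0.0
```

Call:
drive_tool --targets '[[[0, 0, 0], 0, 0.45], [[0, 0, -0.5], 0, 0.45], [[0, 0, -0.7], 0, 0.45], [[0, 0, -0.7], 0, 0.3], [[0, 0, -0.5], 0, 0]]'

```text
time: 10.62
position: [0.39, 0.286, 0.1921]
ee_rot: [0.683, 0.731, 0.001, -0.0]
ft_force: [0.1, 0.5, -0.2]
gripper_width: 0.0608
grasp_force: 0.0
```

Run:
```python
from h import *
p,d,K,C=shot("wrist","w3.png");W=cloud(d,K,C)
for r in masks_of("wrist","plug_a_head")[:2]: print(r["confidence"],r["extent"],np.nanmedian(W[r["pixels"]],0).round(3))
to(.4983,-.4303,.15,-26)
```

```text
0.58 [303.2, 175.4, 28.5, 31.9] [0.39  0.29  0.067]
at [0.391  0.2871 0.1934] yaw 3.9 F [0.6 0.4 0.1] w 0.0681 shift [-12.05   0.97   0.67] turn 5.98
```

View pics/w3.png

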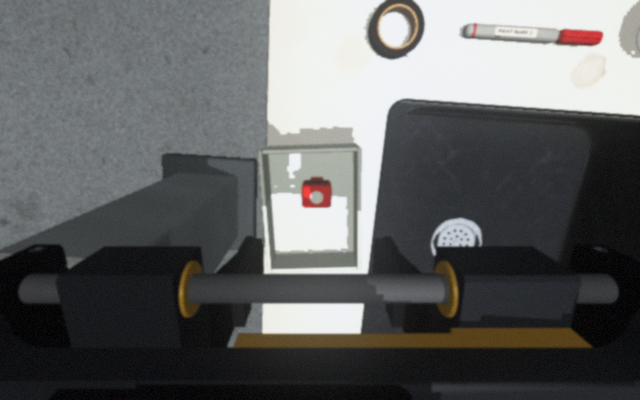

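The plug stands upright in the tray at (316,193). Next is plug C.

Call:
drive_tool --targets '[[[-0.86, 0.1, 0], 0, 0], [[-0.86, 0.1, 0], 0, 0], [[-0.86, 0.1, 0], 0, 0], [[-0.86, 0.1, 0], 0, 0], [[-0.86, 0.1, 0], 0, 0]]'

```text
time: 11.35
position: [0.4369, 0.0287, 0.1894]
ee_rot: [0.683, 0.731, 0.0, -0.0]
ft_force: [1.3, -0.2, 0.6]
gripper_width: 0.0873
grasp_force: 0.0
```

Call:
drive_tool --targets '[[[-0.86, 0.05, 0], 0, 0], [[-0.86, 0.05, 0], 0, 0], [[-0.86, 0.05, 0], 0, 0], [[-0.86, 0.05, 0], 0, 0], [[-0.86, 0.05, 0], 0, 0]]'

```text
time: 11.98
position: [0.4699, -0.227, 0.19]
ee_rot: [0.682, 0.731, 0.001, 0.0]
ft_force: [-0.4, 1.0, -0.7]
gripper_width: 0.0868
grasp_force: 0.0
```

Call:
drive_tool --targets '[[[-0.86, 0.05, 0], 0, 0], [[-0.86, 0.05, 0], 0, 0], [[-0.86, 0.05, 0], 0, 0], [[-0.86, 0.05, 0], 0, 0], [[0, 0, 0], 1, 0]]'

```text
time: 12.6
position: [0.4923, -0.4366, 0.1889]
ee_rot: [0.717, 0.697, -0.002, 0.0]
ft_force: [0.2, 1.2, -0.2]
gripper_width: 0.0868
grasp_force: 0.0
```

Call:
drive_tool --targets '[[[0, 0, 0], 1, 0], [[0, 0, 0], 1, 0], [[0, 0, 0], 1, 0], [[0, 0, 0], 1, 0], [[0, 0, 0], 1, 0]]'

```text
time: 13.22
position: [0.4956, -0.4309, 0.1891]
ee_rot: [0.849, 0.528, -0.0, -0.0]
ft_force: [0.1, 0.4, -0.4]
gripper_width: 0.087
grasp_force: 0.0
```

Run:
```python
from h import *
print(state()["joint_positions"])
p,d,K,C=shot("wrist","w4.png");W=cloud(d,K,C)
rects(W,.07,.09,(.4,.6,-.5,-.35),20);rects(W,.044,.056,(.4,.6,-.5,-.35))
to(.4983,-.4303,.056,-26)
```

```text
[-0.13537329  0.6157607   1.17201994  1.53059248 -0.57289913  1.37867503
  0.62359503]
793 z 0.0791 c [ 498.8 -428.4] size [21.6 27.6] long-axis yaw -26.4
2728 z 0.0493 c [ 514.6 -437. ] size [48.5 72. ] long-axis yaw -27.1
at [ 0.4956 -0.4308  0.189 ] yaw -26.48 F [ 0.2  0.1 -0. ] w 0.0871 shift [0.03 0.04 2.22] turn -0.1
```

Call:
drive_tool --targets '[[[0.055, 0.03, 0.6], 0, 0.2], [[0, 0, 0.6], 0, 0.2], [[0, 0, 0.6], 0, 0.2], [[0, 0, 0.43], 0, 0.2], [[0, 0, 0], 0, 1]]'

```text
time: 13.9
position: [0.498, -0.428, 0.0541]
ee_rot: [0.848, 0.53, -0.001, -0.001]
ft_force: [-0.1, 0.6, 0.9]
gripper_width: 0.0651
grasp_force: 0.0
```

Call:
drive_tool --targets '[[[0, 0, 0], 0, 1], [[0, 0, 0], 0, 1], [[0, 0, 0], 0, 1], [[0, 0, -0.05], 0, 1], [[0, 0, -0.05], 0, 1]]'

```text
time: 14.52
position: [0.4984, -0.4291, 0.0619]
ee_rot: [0.848, 0.529, -0.0, 0.0]
ft_force: [-1.7, -2.1, -3.9]
gripper_width: 0.0278
grasp_force: 30.0
```

Call:
drive_tool --targets '[[[0, 0, -0.1], 0, 1], [[0, 0, -0.2], 0, 1], [[0, 0, -0.3], 0, 1], [[0, 0, -0.3], 0, 1], [[0, 0, -0.3], 0, 1]]'

```text
time: 15.15
position: [0.4992, -0.4287, 0.1355]
ee_rot: [0.848, 0.53, 0.0, 0.0]
ft_force: [-0.8, -0.1, 0.2]
gripper_width: 0.028
grasp_force: 30.0
```

Run:
```python
from h import *
to(.432,-.16,.12,-26)
to(.432,0,.12,-26)
to(.388,.23,.12,-26)
```

```text
at [ 0.4992 -0.4287  0.1355] yaw -26.05 F [-0.8 -0.1  0.2] w 0.028 shift [ 3.53 -2.97  0.26] turn -0.01
at [ 0.4992 -0.4287  0.1355] yaw -26.05 F [-0.8 -0.1  0.2] w 0.028 shift [ 5.93 -4.14  0.26] turn -0.01
at [ 0.4992 -0.4287  0.1355] yaw -26.05 F [-0.8 -0.1  0.2] w 0.028 shift [ 9.05 -6.49  0.26] turn -0.01
```

Call:
drive_tool --targets '[[[0.5, -0.42, 0], 0, 1], [[0.5, -0.42, 0], 0, 1], [[0.5, -0.42, 0], 0, 1], [[0.5, -0.42, 0], 0, 1], [[0.5, -0.42, 0], 0, 1]]'

```text
time: 15.78
position: [0.4513, -0.2377, 0.1342]
ee_rot: [0.848, 0.529, -0.0, -0.0]
ft_force: [-0.1, 0.4, 1.1]
gripper_width: 0.0277
grasp_force: 30.0
```

Call:
drive_tool --targets '[[[0.5, -0.42, 0], 0, 1], [[0.5, -0.42, 0], 0, 1], [[0.6, -0.3, 0.1], 0, 1], [[0.6, -0.3, 0.1], 0, 1], [[0.6, -0.3, 0.1], 0, 1]]'

```text
time: 16.4
position: [0.4323, -0.049, 0.1173]
ee_rot: [0.849, 0.529, -0.0, -0.003]
ft_force: [0.3, 0.1, -0.9]
gripper_width: 0.0276
grasp_force: 30.0
```

Call:
drive_tool --targets '[[[0.6, -0.3, 0.1], 0, 1], [[0.62, -0.47, 0.1], 0, 1], [[0.62, -0.47, 0], 0, 1], [[0.62, -0.47, 0], 0, 1], [[0.62, -0.47, 0], 0, 1]]'

```text
time: 17.02
position: [0.3961, 0.1745, 0.1062]
ee_rot: [0.849, 0.528, -0.001, -0.003]
ft_force: [-0.5, -0.2, 0.0]
gripper_width: 0.0277
grasp_force: 30.0
```

Run:
```python
from h import *
to(.388,.23,.046,-26)
```

```text
at [0.3961 0.1745 0.1062] yaw -26.2 F [-0.5 -0.2  0. ] w 0.0277 shift [ 0.77 -0.52  1.01] turn -0.04
```

Call:
drive_tool --targets '[[[0.4, -0.26, 0], 0, 1], [[0.38, -0.26, 0], 0, 1], [[0, 0, 0.35], 0, 1], [[0, 0, 0.35], 0, 1], [[0, 0, 0.3], 0, 1]]'

```text
time: 17.65
position: [0.389, 0.2289, 0.0452]
ee_rot: [0.849, 0.528, -0.001, -0.002]
ft_force: [-4.5, 0.0, 44.8]
gripper_width: 0.0278
grasp_force: 30.0
```

Call:
drive_tool --targets '[[[0, 0, 0], 0, 0.45], [[0, 0, 0], 0, 0.45], [[0, 0, 0], 0, 0.45], [[0, 0, -0.5], 0, 0.45], [[0, 0, -0.7], 0, 0.45]]'

```text
time: 18.27
position: [0.3883, 0.2282, 0.1181]
ee_rot: [0.849, 0.529, -0.002, -0.002]
ft_force: [0.2, 1.7, -0.1]
gripper_width: 0.0477
grasp_force: 0.0
```

Call:
drive_tool --targets '[[[0, 0, -0.7], 0, 0.3], [[0, 0, -0.5], 0, 0], [[0, 0, 0], 0, 0], [[0, 0, 0], 0, 0], [[0, 0, 0], 0, 0]]'

```text
time: 18.9
position: [0.3886, 0.2282, 0.1885]
ee_rot: [0.849, 0.529, -0.002, -0.002]
ft_force: [-0.1, -0.5, -1.1]
gripper_width: 0.0846
grasp_force: 0.0
```

Run:
```python
from h import *
p,d,K,C=shot("wrist","w5.png");W=cloud(d,K,C)
rects(W,.06,.08,(.3,.45,.15,.35),20)
for r in masks_of("wrist","plug_a_head")[:3]: print(r["confidence"],r["extent"],np.nanmedian(W[r["pixels"]],0).round(3))
p,d,K,C=shot("top","t2.png");W=cloud(d,K,C)
rects(W,.06,.08,(.3,.45,.15,.35),5)
rects(W,.055,.07,(.33,.5,-.37,-.15),3)
rects(W,.0085,.016,(.33,.5,-.37,-.15),6)
to(.406,-.276,.15,65)
```

```text
806 z 0.0672 c [389.7 286.3] size [21.9 28.1] long-axis yaw 3.7
710 z 0.067 c [389.7 228.8] size [21.6 27.7] long-axis yaw -26.2
0.72 [273.0, 121.9, 38.1, 33.7] [0.391 0.287 0.067]
8 z 0.0684 c [391.4 227.5] size [ 2.1 25.1] long-axis yaw -26.2
12 z 0.0669 c [386.5 217.1] size [ 2.7 27.2] long-axis yaw -25.3
25 z 0.0638 c [ 406.7 -276.7] size [14.2 16.4] long-axis yaw 65.8
6 z 0.009 c [ 447.4 -275.2] size [ 5.1 16.3] long-axis yaw 79.0
16 z 0.0116 c [ 434.3 -209. ] size [14.9 19.7] long-axis yaw -9.5
9 z 0.0121 c [ 431.8 -246.8] size [ 6.  15.8] long-axis yaw 63.0
14 z 0.0122 c [ 421.5 -262.3] size [14.2 19.4] long-axis yaw 30.6
116 z 0.0118 c [ 394.2 -296. ] size [47.4 50.2] long-axis yaw -18.2
13 z 0.01 c [ 402.7 -248.7] size [13.7 18.4] long-axis yaw -43.9
10 z 0.0103 c [ 393.2 -266.5] size [ 6.3 16.1] long-axis yaw -1.6
at [0.3889 0.2284 0.1889] yaw -26.14 F [ 1.2 -0.9  0.2] w 0.0869 shift [-7.42  3.96  0.64] turn -18.23
```

Both plugs are in the tray. Next I'll pick up the gauge.

Call:
drive_tool --targets '[[[-0.62, 0.475, 0], 0, 0], [[-0.62, 0.475, 0], 0, 0], [[-0.62, 0.475, 0], 0, 0], [[-0.62, 0.475, 0], 0, 0], [[-0.62, 0.475, 0], 0, 0]]'

```text
time: 19.68
position: [0.4351, -0.0027, 0.1885]
ee_rot: [0.849, 0.529, -0.002, -0.002]
ft_force: [-0.2, 0.6, -0.0]
gripper_width: 0.0872
grasp_force: 0.0
```

Call:
drive_tool --targets '[[[-0.87, 0.32, 0], 0, 0], [[-0.87, 0.32, 0], 0, 0], [[-0.87, 0.32, 0], 0, 0], [[-0.87, 0.32, 0], 0, 0], [[-0.87, 0.32, 0], 0, 0]]'

```text
time: 20.3
position: [0.4045, -0.2791, 0.1891]
ee_rot: [0.849, 0.529, -0.002, -0.001]
ft_force: [-1.0, -16.4, -23.1]
gripper_width: 0.0871
grasp_force: 0.0
```

Call:
drive_tool --targets '[[[0, 0, 0], -1, 0], [[0, 0, 0], -1, 0], [[0, 0, 0], -1, 0], [[0, 0, 0], -1, 0], [[0, 0, 0], -1, 0]]'

```text
time: 20.92
position: [0.4049, -0.2769, 0.1887]
ee_rot: [0.713, 0.701, -0.001, -0.002]
ft_force: [-0.3, 1.1, 0.6]
gripper_width: 0.0869
grasp_force: 0.0
```

Call:
drive_tool --targets '[[[0, 0, 0], -1, 0], [[0, 0, 0], -1, 0], [[0, 0, 0], -1, 0], [[0, 0, 0], -1, 0], [[0, 0, 0], -1, 0]]'

```text
time: 21.55
position: [0.4049, -0.2769, 0.1887]
ee_rot: [0.545, 0.839, -0.001, -0.002]
ft_force: [0.9, 0.8, -0.1]
gripper_width: 0.0872
grasp_force: 0.0
```

Call:
drive_tool --targets '[[[0, 0, 0], -1, 0], [[0, 0, 0], -1, 0], [[0, 0, 0], -1, 0], [[0, 0, 0], -1, 0], [[0, 0, 0], -1, 0]]'

```text
time: 22.18
position: [0.4049, -0.2768, 0.1886]
ee_rot: [0.35, 0.937, -0.0, -0.002]
ft_force: [-0.0, 0.3, -0.0]
gripper_width: 0.0872
grasp_force: 0.0
```

Call:
drive_tool --targets '[[[0, 0, 0], -1, 0], [[0, 0, 0], -1, 0], [[0, 0, 0], -1, 0], [[0, 0, 0], -0.2, 0], [[0, 0, 0], 0, 0]]'

```text
time: 22.8
position: [0.405, -0.2769, 0.1888]
ee_rot: [0.218, 0.976, 0.0, -0.002]
ft_force: [-0.2, -0.1, 0.3]
gripper_width: 0.0873
grasp_force: 0.0
```

Run:
```python
from h import *
print(state()["joint_positions"])
to(.4065,-.2765,.03,65)
p,d,K,C=shot("wrist","w6.png");W=cloud(d,K,C);np.savez("w6.npz",p=p,W=W)
print("post");rects(W,.055,.07,(.33,.5,-.4,-.15),10)
print("blade");rects(W,.0055,.009,(.33,.52,-.4,-.1),60)
print("foot");rects(W,.0095,.014,(.33,.52,-.4,-.1),60)
```

```text
[-1.08043286 -0.38044136  1.38410958  1.92821158  0.3868104   1.31186447
  1.31450607]
at [ 0.405  -0.2769  0.1888] yaw 64.77 F [-0.2 -0.1  0.3] w 0.0873 shift [-0.03  0.02  2.65] turn -0.05
post
296 z 0.062 c [ 405.2 -274.2] size [15.  15.6] long-axis yaw -25.1
blade
1319 z 0.0064 c [ 425.3 -231.5] size [23.6 80.7] long-axis yaw 64.8
foot
1139 z 0.0104 c [ 397.  -292.3] size [39.  51.1] long-axis yaw 64.8
```

View pics/w6.png

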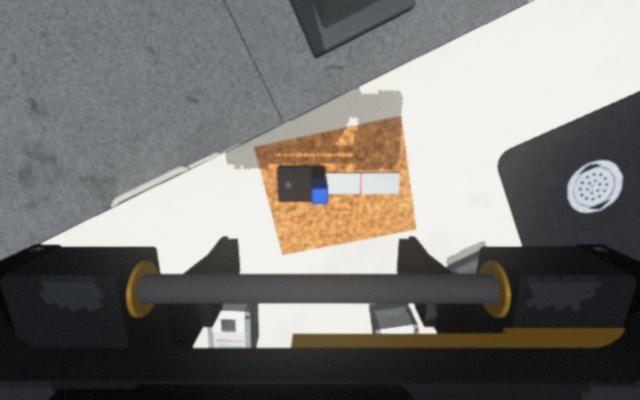

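The gauge is on the pad with its post at (320,190) and its blade to the right with the red line at (361,183). Its fitted pose is post (0.4053, -0.2741), yaw 64.8.

Call:
drive_tool --targets '[[[0.015, 0.045, 0.5], 0, 0.2], [[0, 0, 0.6], 0, 0.3], [[0, 0, 0.6], 0, 0.3], [[0, 0, 0.55], 0, 0.3], [[0, 0, 0.38], 0, 0.3]]'

```text
time: 23.48
position: [0.3623, -0.2452, 0.0647]
ee_rot: [0.218, 0.976, -0.009, 0.022]
ft_force: [-0.1, -0.2, 0.6]
gripper_width: 0.0611
grasp_force: 0.0
```

Run:
```python
from h import *
to(.4053,-.2741,.029,64.8)
print(state()["joint_positions"])
```

```text
at [ 0.3623 -0.2452  0.0647] yaw 64.78 F [-0.1 -0.2  0.6] w 0.0611 shift [-0.83 -0.13  0.63] turn -0.0
[-1.01888558 -0.38053457  1.38415351  2.22171083  0.4644371   0.99685023
  1.23478495]
```

Call:
drive_tool --targets '[[[0, 0, -0.5], 0, 0], [[0, 0, -0.6], 0, 0], [[0, 0, -0.6], 0, 0], [[-0.6, 0, -0.3], 0, 0], [[-0.6, 0, 0], 0, 0]]'

```text
time: 24.1
position: [0.4245, -0.2739, 0.1901]
ee_rot: [0.219, 0.975, -0.008, 0.024]
ft_force: [0.3, 0.4, -3.9]
gripper_width: 0.0863
grasp_force: 0.0
```

Run:
```python
from h import *
to(.44,0,.2,64.8)
print(state()["joint_positions"].round(3))
p,d,K,C=shot("top");W=cloud(d,K,C)
print("post");rects(W,.055,.07,(.33,.5,-.4,-.15),4)
```

```text
at [ 0.4245 -0.2739  0.1901] yaw 64.73 F [ 0.3  0.4 -3.9] w 0.0863 shift [ 1.7   4.24 -0.27] turn -0.01
[-0.926 -0.143  1.355  1.939  0.158  1.188  1.505]
post
```

```bash
cat > kin.py <<'E'
import numpy as np, itertools
from scipy.spatial.transform import Rotation as R
D=[([-1.315,.333,.04,1.465,-.013,1.343,-.058],[.226,.61,.223],[.176,.984,0,0]),
([-.65498,.2696,1.03254,1.51851,-.23183,1.48459,.19853],[.5729,-.1461,.3067],[.769,.64,0,0]),
([-.54679,.36141,.92471,1.69197,-.30262,1.24105,.51872],[.5789,-.1558,.1742],[.681,.732,0,0]),
([-1.19272,.09918,.5103,2.0191,-.05677,1.0353,-.58744],[.3957,.2834,.1049],[.683,.731,.001,0]),
([-.13537,.61576,1.17202,1.53059,-.5729,1.37868,.6236],[.4956,-.4309,.1891],[.849,.528,0,0]),
([-1.08043,-.38044,1.38411,1.92821,.38681,1.31186,1.31451],[.405,-.2769,.1888],[.218,.976,0,-.002]),
([-1.01889,-.38053,1.38415,2.22171,.46444,.99685,1.23479],[.3623,-.2452,.0647],[.218,.976,-.009,.022]),
([-.926,-.143,1.355,1.939,.158,1.188,1.505],[.4245,-.2739,.1901],[.219,.975,-.008,.024])]
ax=['z','y','z','y','z','y','z']
def frames(q,s,c0):
    M=R.from_euler('z',c0);F=[M]
    for a,si,qi in zip(ax,s,q): M=M*R.from_euler(a,si*qi);F.append(M)
    return F
def fit():
    best=None
    for s in itertools.product([1,-1],repeat=7):
        for c0 in np.radians(np.arange(-180,180,5)):
            # tool const rotation from average
            E=[frames(q,s,c0)[-1].inv()*R.from_quat(o) for q,p,o in D]
            m=R.concatenate(E);e=(m.mean().inv()*m).magnitude().max()
            if best is None or e<best[0]: best=(e,s,c0,m.mean())
    return best
if __name__=="__main__":
    e,s,c0,T=fit()
    from scipy.optimize import minimize
    f=lambda c:(lambda m:(m.mean().inv()*m).magnitude().max())(R.concatenate([frames(q,s,c[0])[-1].inv()*R.from_quat(o) for q,p,o in D]))
    c0=minimize(f,[c0],method="Nelder-Mead").x[0]
    T=R.concatenate([frames(q,s,c0)[-1].inv()*R.from_quat(o) for q,p,o in D]).mean()
    A=np.vstack([np.hstack([F.as_matrix() for F in frames(q,s,c0)]) for q,p,o in D]);b=np.hstack([p for q,p,o in D])
    reg=1e-4
    x=np.linalg.lstsq(np.vstack([A,reg*np.eye(24)]),np.hstack([b,np.zeros(24)]),rcond=None)[0]
    print("ang err",f([c0]),"signs",s,"c0",c0,"tool",T.as_euler('zyx'),"pos res mm",(np.abs(A@x-b).max()*1000).round(2));print(x.reshape(8,3).round(4))
    np.savez("kin.npz",s=s,c0=c0,T=T.as_quat(),o=x.reshape(8,3))
E
python3 kin.py
```

```text
ang err 0.001802564473979169 signs (-1, -1, -1, -1, -1, -1, -1) c0 -3.1147479898017947 tool [-1.54398944e+00 -6.77225775e-05 -1.18386003e-04] pos res mm 1.49
[[ 0.0064  0.0017  0.1138]
 [-0.0062  0.0185  0.1138]
 [-0.0009  0.0185  0.2525]
 [ 0.0036  0.0111  0.2525]
 [-0.0242  0.0111  0.2517]
 [ 0.0241  0.0056  0.2517]
 [-0.0063  0.0056  0.1851]
 [-0.0027 -0.0031  0.1851]]
```

```bash
cat > sim.py <<'E'
import numpy as np
from scipy.spatial.transform import Rotation as R
k=np.load("kin.npz");s=k["s"];c0=float(k["c0"]);T=R.from_quat(k["T"]);o=k["o"]
ax='zyzyzyz'
def fk(q):
    M=R.from_euler('z',c0);p=np.zeros(3);J=np.zeros((6,7));pts=[]
    for i in range(7):
        p=p+M.apply(o[i]);a=M.apply([0,0,1] if ax[i]=='z' else [0,1,0])*s[i];pts.append((p,a));M=M*R.from_euler(ax[i],s[i]*q[i])
    p=p+M.apply(o[7])
    for i,(pi,a) in enumerate(pts): J[:3,i]=np.cross(a,p-pi);J[3:,i]=a
    return p,M*T,J
lo=np.array([-2.58,-.38,-1.3,.25,-1.5,.08,-2.65]);hi=np.array([2.58,2.09,1.39,2.4,4.64,2.09,2.65])
def move(q,rows,lam=.02,sub=5,null=0,q0=None):
    q=np.array(q,float);p,M,_=fk(q)
    for (x,y,z),t in rows:
        p1=p+M.apply(np.array([x,y,z])*.06);M1=M*R.from_euler('z',np.radians(5*t))
        for i in range(sub):
            pt=p+(p1-p)*(i+1)/sub;Mt=M*R.from_euler('z',np.radians(5*t)*(i+1)/sub)
            for _ in range(2):
                a,B,J=fk(q);e=np.hstack([pt-a,(Mt*B.inv()).as_rotvec()])
                Ji=J.T@np.linalg.inv(J@J.T+lam**2*np.eye(6));dq=Ji@e
                if q0 is not None: dq+=null*(np.eye(7)-Ji@J)@(q0-q)
                q=np.clip(q+dq,lo,hi)
        p,M=p1,M1
    return q
E
cat > t.py <<'E'
from sim import *
np.set_printoptions(precision=3,suppress=True)
q=np.array([-1.315,.333,.04,1.465,-.013,1.343,-.058]);qs=q.copy()
r1=[((-.7,-.7,-.1),0)]*14+[((0,0,0),1)]*16
r2=[((-.14,.13,.9),0),((0,0,.9),0),((0,0,.4),-1),((0,0,0),-1),((0,0,0),-.85)]
r3=[((-.02,0,.6),0),((0,0,.6),0),((0,0,.5),0),((0,0,.28),0),((0,0,-.4),0),((0,0,-.5),0),((0,0,-.5),0)]+[((0,-.5,.1),0)]*5+[((.6,.04,0),0)]*5+[((.9,-.05,0),0)]*5
for n in (0,.01,.03):
  a=move(q,r1,null=n,q0=qs);b=move(a,r2,null=n,q0=qs);c=move(b,r3,null=n,q0=qs);print(n,a,b,c)
print("obs [-.655 .27 1.033 1.519 -.232 1.485 .199] [-.547 .361 .925 1.692 -.303 1.241 .519] [-1.193 .099 .51 2.019 -.057 1.035 -.587]")
E
python3 t.py
```

```text
0 [-0.619  0.255  0.979  1.518 -0.213  1.48   0.184] [-0.518  0.346  0.877  1.691 -0.281  1.236  0.492] [-1.141  0.093  0.452  2.012 -0.047  1.046 -0.599]
0.01 [-0.444  0.21   0.735  1.512 -0.142  1.473  0.114] [-0.348  0.296  0.642  1.684 -0.188  1.224  0.406] [-0.963  0.096  0.258  2.    -0.028  1.047 -0.623]
0.03 [-0.413  0.206  0.695  1.51  -0.133  1.473  0.105] [-0.325  0.291  0.613  1.683 -0.178  1.223  0.397] [-1.007  0.095  0.306  2.003 -0.033  1.047 -0.617]
obs [-.655 .27 1.033 1.519 -.232 1.485 .199] [-.547 .361 .925 1.692 -.303 1.241 .519] [-1.193 .099 .51 2.019 -.057 1.035 -.587]
```

```bash
cat >> sim.py <<'E'
def go(q,wps,lam=.02,step=.02):
    """wps: list of (x,y,z,yawdeg of tool y); straight lines, tool down. returns q, min margin, q list"""
    q=np.array(q,float);mm=9;Q=[]
    for w in wps:
        p,M,_=fk(q);B=M.as_matrix();y0=np.degrees(np.arctan2(B[1,1],B[0,1]));dy=w[3]-y0
        n=int(max(np.linalg.norm(np.array(w[:3])-p)/step,abs(dy)/3,1))+1
        for i in range(1,n+1):
            f=i/n;pt=p+(np.array(w[:3])-p)*f;Mt=R.from_euler('z',y0+dy*f-90+180,degrees=True)*R.from_euler('x',np.pi)
            for _ in range(2):
                a,Bq,J=fk(q);e=np.hstack([pt-a,(Mt*Bq.inv()).as_rotvec()]);q=np.clip(q+J.T@np.linalg.solve(J@J.T+lam**2*np.eye(6),e),lo,hi)
            mm=min(mm,(q-lo).min(),(hi-q).min())
        Q.append(q.copy())
    return q,mm,Q
E
cat > t2.py <<'E'
from sim import *
np.set_printoptions(precision=3,suppress=True)
q=np.array([-.926,-.143,1.355,1.939,.158,1.188,1.505])
p,M,_=fk(q);B=M.as_matrix();print(p,np.degrees(np.arctan2(B[1,1],B[0,1])))
pad=[(.405,-.274,.19,64.8),(.405,-.274,.03,64.8)]
rng=np.random.default_rng(0);best=[]
def P(r,ph,z,y): return (r*np.cos(np.radians(ph)),r*np.sin(np.radians(ph)),z,y)
for t in range(400):
    a=P(rng.uniform(.45,.6),rng.uniform(-20,70),.25,rng.choice([-25,20,65,100]))
    b=P(rng.uniform(.6,.8),rng.uniform(-10,20),rng.uniform(.25,.35),rng.choice([-70,-25,20,65]))
    c=P(rng.uniform(.55,.8),rng.uniform(-50,-20),.25,rng.choice([-70,-25,20,65]))
    if b[1]>.0 and b[0]>.62: continue
    try: qq,mm,Q=go(q,[a,b,c]+pad)
    except Exception: continue
    best.append((min((qq-lo).min(),(hi-qq).min()),mm,qq,(a,b,c)))
best.sort(key=lambda t:-t[0]-t[1])
for m in best[:6]: print(round(m[0],2),round(m[1],2),m[2],[tuple(np.round(w,2)) for w in m[3]])
E
python3 t2.py
```

```text
[ 0.424 -0.274  0.19 ] 64.7676945057178
0.34 0.0 [ 0.359  0.209  0.115  2.059 -0.031  0.875  1.623] [(np.float64(0.25), np.float64(0.42), np.float64(0.25), np.float64(-25.0)), (np.float64(0.66), np.float64(-0.06), np.float64(0.3), np.float64(-70.0)), (np.float64(0.55), np.float64(-0.51), np.float64(0.25), np.float64(65.0))]
0.34 0.0 [ 0.289  0.208  0.194  2.064 -0.052  0.874  1.643] [(np.float64(0.22), np.float64(0.41), np.float64(0.25), np.float64(20.0)), (np.float64(0.6), np.float64(0.01), np.float64(0.27), np.float64(-70.0)), (np.float64(0.68), np.float64(-0.37), np.float64(0.25), np.float64(-25.0))]
0.33 0.0 [ 0.25   0.208  0.237  2.066 -0.064  0.874  1.654] [(np.float64(0.35), np.float64(0.36), np.float64(0.25), np.float64(20.0)), (np.float64(0.77), np.float64(-0.0), np.float64(0.27), np.float64(-70.0)), (np.float64(0.59), np.float64(-0.51), np.float64(0.25), np.float64(65.0))]
0.33 0.0 [ 0.235  0.208  0.254  2.067 -0.068  0.874  1.659] [(np.float64(0.2), np.float64(0.48), np.float64(0.25), np.float64(20.0)), (np.float64(0.76), np.float64(-0.01), np.float64(0.28), np.float64(20.0)), (np.float64(0.63), np.float64(-0.44), np.float64(0.25), np.float64(65.0))]
0.33 0.0 [ 0.19   0.209  0.304  2.07  -0.081  0.873  1.672] [(np.float64(0.19), np.float64(0.43), np.float64(0.25), np.float64(-25.0)), (np.float64(0.61), np.float64(-0.07), np.float64(0.35), np.float64(-25.0)), (np.float64(0.43), np.float64(-0.46), np.float64(0.25), np.float64(65.0))]
0.33 0.0 [ 0.177  0.21   0.319  2.071 -0.085  0.873  1.676] [(np.float64(0.34), np.float64(0.42), np.float64(0.25), np.float64(-25.0)), (np.float64(0.61), np.float64(-0.0), np.float64(0.29), np.float64(-70.0)), (np.float64(0.56), np.float64(-0.44), np.float64(0.25), np.float64(65.0))]
```

```bash
cat > t3.py <<'E'
from sim import *
np.set_printoptions(precision=3,suppress=True)
q=np.array([-.926,-.143,1.355,1.939,.158,1.188,1.505])
pad=[(.405,-.274,.19,64.8),(.405,-.274,.03,64.8)]
Y=64.8
for n,w in {"a":[(.48,-.2,.25,Y),(.44,0,.25,Y),(.32,.36,.25,Y),(.64,0,.3,Y),(.6,-.44,.3,Y)],
"b":[(.48,-.2,.25,Y),(.44,0,.25,Y),(.25,.45,.25,Y),(.68,0,.3,Y),(.64,-.42,.3,Y)],
"c":[(.48,-.2,.25,Y),(.46,.05,.25,Y),(.3,.36,.25,Y),(.68,0,.25,20),(.64,-.42,.25,20)]}.items():
    qq,mm,Q=go(q,w+pad);print(n,mm.round(3));print(np.array(Q))
E
python3 t3.py
```

```text
a 0.0
[[-0.958  0.108  1.378  1.776 -0.109  1.347  1.574]
 [-1.1   -0.253  0.857  1.926  0.193  1.387  0.836]
 [-1.372 -0.036  0.424  1.827  0.015  1.347  0.179]
 [-0.692  0.364  0.841  1.398 -0.269  1.498  1.267]
 [ 0.093  0.612  0.843  1.098 -0.444  1.604  1.952]
 [-0.438 -0.013  0.936  1.928  0.011  1.222  1.625]
 [-0.303  0.285  0.889  2.092 -0.286  0.887  1.88 ]]
b 0.0
[[-0.958  0.108  1.378  1.776 -0.109  1.347  1.574]
 [-1.1   -0.253  0.857  1.926  0.193  1.387  0.836]
 [-1.443  0.042  0.303  1.755 -0.013  1.346 -0.007]
 [-0.587  0.445  0.768  1.285 -0.304  1.528  1.274]
 [ 0.106  0.646  0.778  1.019 -0.437  1.624  1.878]
 [-0.362 -0.008  0.858  1.925  0.006  1.222  1.624]
 [-0.254  0.268  0.827  2.091 -0.255  0.883  1.85 ]]
c 0.0
[[-0.958  0.108  1.378  1.776 -0.109  1.347  1.574]
 [-1.182 -0.167  0.891  1.883  0.133  1.366  0.806]
 [-1.444 -0.07   0.451  1.855  0.031  1.35   0.13 ]
 [-0.659  0.494  0.88   1.373 -0.378  1.447  0.556]
 [ 0.059  0.68   0.846  1.11  -0.491  1.543  1.143]
 [-0.313 -0.005  0.807  1.924  0.004  1.221  1.624]
 [-0.219  0.258  0.783  2.09  -0.236  0.88   1.83 ]]
```

Call:
drive_tool --targets '[[[-0.1, 0.5, -0.33], 0, 0], [[-0.1, 0.5, -0.33], 0, 0], [[-0.1, 0.5, -0.33], 0, 0], [[0.5, 0.68, 0], 0, 0], [[0.5, 0.68, 0], 0, 0]]'

```text
time: 24.78
position: [0.456, -0.0968, 0.2451]
ee_rot: [0.218, 0.976, -0.01, 0.023]
ft_force: [1.7, -0.0, -0.9]
gripper_width: 0.087
grasp_force: 0.0
```

Call:
drive_tool --targets '[[[0.5, 0.68, 0], 0, 0], [[0.5, 0.68, 0], 0, 0], [[0.67, 0.6, 0], 0, 0], [[0.67, 0.6, 0], 0, 0], [[0.67, 0.6, 0], 0, 0]]'

```text
time: 25.4
position: [0.3725, 0.1516, 0.2347]
ee_rot: [0.218, 0.976, -0.009, 0.022]
ft_force: [0.3, 1.2, 0.9]
gripper_width: 0.0871
grasp_force: 0.0
```

Call:
drive_tool --targets '[[[0.67, 0.6, 0], 0, 0], [[0.67, 0.6, 0], 0, 0], [[0.67, 0.6, 0], 0, 0], [[0.67, 0.6, 0], 0, 0], [[0.67, 0.6, 0], 0, 0]]'

```text
time: 26.02
position: [0.2672, 0.3999, 0.2234]
ee_rot: [0.218, 0.976, -0.009, 0.022]
ft_force: [1.3, 0.3, 1.1]
gripper_width: 0.0868
grasp_force: 0.0
```

Call:
drive_tool --targets '[[[0.67, 0.6, 0], 0, 0], [[0, 0, 0], 0, 0], [[-0.81, -0.31, -0.07], 0, 0], [[-0.81, -0.31, -0.07], 0, 0], [[-0.81, -0.31, -0.07], 0, 0]]'

```text
time: 26.65
position: [0.3558, 0.334, 0.2416]
ee_rot: [0.218, 0.976, -0.009, 0.022]
ft_force: [0.6, 1.3, 0.1]
gripper_width: 0.0872
grasp_force: 0.0
```

Call:
drive_tool --targets '[[[-0.81, -0.31, -0.07], 0, 0], [[-0.81, -0.31, -0.07], 0, 0], [[-0.81, -0.31, -0.07], 0, 0], [[-0.81, -0.31, -0.07], 0, 0], [[-0.81, -0.31, -0.07], 0, 0]]'

```text
time: 27.28
position: [0.5349, 0.1473, 0.2749]
ee_rot: [0.218, 0.976, -0.009, 0.022]
ft_force: [0.6, 0.5, 0.1]
gripper_width: 0.0867
grasp_force: 0.0
```

Call:
drive_tool --targets '[[[-0.81, -0.31, -0.07], 0, 0], [[-0.81, -0.31, -0.07], 0, 0], [[-0.81, -0.31, -0.07], 0, 0], [[-0.81, -0.31, -0.07], 0, 0], [[0, 0, 0], 0, 0]]'

```text
time: 27.9
position: [0.6786, -0.0056, 0.3005]
ee_rot: [0.221, 0.975, -0.011, 0.022]
ft_force: [-1.0, -0.3, 0.5]
gripper_width: 0.0873
grasp_force: 0.0
```

Call:
drive_tool --targets '[[[-0.3, -0.83, 0], 0, 0], [[-0.3, -0.83, 0], 0, 0], [[-0.3, -0.83, 0], 0, 0], [[-0.3, -0.83, 0], 0, 0], [[-0.3, -0.83, 0], 0, 0]]'

```text
time: 28.52
position: [0.6526, -0.2644, 0.3076]
ee_rot: [0.218, 0.976, -0.009, 0.022]
ft_force: [-0.4, -0.3, 0.3]
gripper_width: 0.0872
grasp_force: 0.0
```

Call:
drive_tool --targets '[[[-0.3, -0.83, 0], 0, 0], [[-0.3, -0.83, 0], 0, 0], [[-0.3, -0.83, 0], 0, 0], [[0, 0, 0], 0, 0], [[0, 0, 0], 0, 0]]'

```text
time: 29.15
position: [0.6386, -0.4211, 0.3111]
ee_rot: [0.218, 0.976, -0.009, 0.022]
ft_force: [0.5, 0.4, 0.3]
gripper_width: 0.087
grasp_force: 0.0
```

```bash
cat >> h.py <<'E'
def gauge(W,roi=(.33,.52,-.4,-.1),b=(.0055,.009),f=(.0095,.014)):
    print("blade");rects(W,*b,roi,60);print("foot");rects(W,*f,roi,60);print("post");rects(W,.055,.07,roi,4)
E
python3 - <<'E'
from h import *
to(.405,-.274,.19,64.8)
s=state();print(s["joint_positions"].round(3),s["ee_rot"].round(3))
p,d,K,C=shot("top");W=cloud(d,K,C);gauge(W)
E
```

```text
at [ 0.6386 -0.4211  0.3111] yaw 64.83 F [0.5 0.4 0.3] w 0.087 shift [4.66 0.58 1.8 ] turn 0.01
[ 0.123  0.604  0.74   1.045 -0.4    1.575  1.877] [ 0.218  0.976 -0.009  0.022]
blade
foot
post
```

```bash
cat > t4.py <<'E'
from sim import *
np.set_printoptions(precision=3,suppress=True)
q=np.array([.123,.604,.74,1.045,-.4,1.575,1.877])
def al(f,yaw,d): a=np.radians(yaw);return f[0]-d*np.cos(a),f[1]-d*np.sin(a)
F={}
for n,c,y in (("A",(.597,-.1542),4.2),("B",(.6138,-.2724),-16),("C",(.5146,-.437),-27)): F[n]=(al(c,y,36),y)
W=[("tr",(.5,-.33,.25,64.8)),("tu",(.5,-.33,.25,-25)),("pad",(.405,-.274,.2,-25)),("low",(.405,-.274,.029,-25)),("up",(.41,-.26,.12,-25)),("turn",(.41,-.26,.12,-106)),("low",(.41,-.26,.029,-106)),("up",(.41,-.26,.12,-106))]
for n in "CBA":
    f,y=F[n]
    for d,z in((.12,.12),(.12,.045),(.045,.045),(.12,.045),(.12,.12)): W.append((n,(*al(f,y,d),z,y-90)))
W+=[("pad",(.41,-.26,.12,-106)),("low",(.41,-.26,.029,-106))]
print(F)
for n,w in W:
    q,mm,_=go(q,[w]);print(n,np.round(w,3),q,mm.round(2))
E
python3 t4.py
```

```text
{'A': ((np.float64(-35.30632118008049), np.float64(-2.7907750965947407)), 4.2), 'B': ((np.float64(-33.99162105377948), np.float64(9.65054480941197)), -16), 'C': ((np.float64(-31.56163487078124), np.float64(15.906657990623684)), -27)}
tr [ 0.5  -0.33  0.25 64.8 ] [-0.159  0.26   0.796  1.591 -0.189  1.37   1.789] 0.48
tu [  0.5   -0.33   0.25 -25.  ] [-0.358  0.36   1.12   1.595 -0.328  1.394  0.359] 0.27
pad [  0.405  -0.274   0.2   -25.   ] [-0.768 -0.079  1.26   1.918  0.079  1.249  0.03 ] 0.11
low [  0.405  -0.274   0.029 -25.   ] [-0.422  0.364  1.071  2.093 -0.408  0.91   0.442] 0.06
up [  0.41  -0.26   0.12 -25.  ] [-0.682  0.174  1.278  2.022 -0.19   1.076  0.247] 0.11
turn [   0.41   -0.26    0.12 -106.  ] [-0.772  0.244  1.39   2.032 -0.273  1.088 -1.079] 0.0
low [   0.41    -0.26     0.029 -106.   ] [-0.514  0.384  1.151  2.112 -0.446  0.917 -0.959] 0.04
up [   0.41   -0.26    0.12 -106.  ] [-0.766  0.228  1.39   2.032 -0.254  1.085 -1.097] 0.0
C [ -31.669   15.961    0.12  -117.   ] [-2.58 -0.38  1.39  0.25  4.64  0.08  2.65] 0.0
C [ -31.669   15.961    0.045 -117.   ] [ 2
[... 644 characters left out ...]
 2.09 -2.65] 0.0
B [ -34.107    9.684    0.12  -106.   ] [-2.58  2.09  1.39  0.25 -1.5   0.08  2.65] 0.0
A [-35.426  -2.8     0.12  -85.8  ] [ 2.58 -0.38 -1.3   0.25 -1.5   0.08 -2.65] 0.0
A [-35.426  -2.8     0.045 -85.8  ] [ 2.58  2.09 -1.3   2.4  -1.5   0.08  2.65] 0.0
A [-35.351  -2.794   0.045 -85.8  ] [-2.58 -0.38  1.39  2.4   4.64  2.09 -2.65] 0.0
A [-35.426  -2.8     0.045 -85.8  ] [-2.58 -0.38  1.39  2.4   4.64  2.09 -2.65] 0.0
A [-35.426  -2.8     0.12  -85.8  ] [ 2.58  2.09 -1.3   2.4  -1.5   0.08  2.65] 0.0
pad [   0.41   -0.26    0.12 -106.  ] [ 2.58  2.09 -1.3   2.4  -1.5   0.08  2.65] 0.0
low [   0.41    -0.26     0.029 -106.   ] [ 2.58  2.09 -1.3   2.4  -1.5   0.08  2.65] 0.0
```

```bash
cat > t4.py <<'E'
from sim import *
np.set_printoptions(precision=3,suppress=True)
q0=np.array([.123,.604,.74,1.045,-.4,1.575,1.877])
def al(f,yaw,d): a=np.radians(yaw);return f[0]-d*np.cos(a),f[1]-d*np.sin(a)
F={}
for n,c,y in (("A",(.597,-.1542),4.2),("B",(.6138,-.2724),-16),("C",(.5146,-.437),-27)): F[n]=(al(c,y,.036),y)
def plan(pre,g,sg,far):
    # g tool yaw at pick; sg: offset of tool yaw to gauge yaw for insertion grip; place gauge at yaw -16
    W=pre+[("pad",(.405,-.274,.15,g)),("low",(.405,-.274,.029,g)),("up",(.43,-.26,.12,g))]
    pl=-16+(g-64.8)
    if far: W+=[("far",(.6,-.36,.15,g)),("far",(.6,-.36,.15,pl))]
    W+=[("place",(.42,-.26,.12,pl)),("low",(.42,-.26,.029,pl))]
    if abs(pl-(sg-16))>1:
        W+=[("up",(.42,-.26,.12,pl)),("turn",(.42,-.26,.12,sg-16)),("low",(.42,-.26,.029,sg-16))]
    W+=[("up",(.44,-.26,.12,sg-16))]
    for n in "CBA":
        f,y=F[n]
        for d,z in((.11,.12),(.11,.045),(.045,.045),(.11,.045),(.11,.12)): W.append((n,(*al(f,y,d),z,y+sg)))
    return W+[("pad",(.42,-.26,.12,sg-16)),("low",(.42,-.26,.029,sg-16))]
loop=[("l",(.68,-.2,.3,64.8)),("l",(.44,0,.25,64.8)),("l",(.25,.45,.25,64.8)),("l",(.68,0,.3,64.8)),("l",(.64,-.42,.3,64.8))]
for name,pre in(("none",[]),("loop",loop),("turnfar",[("l",(.64,-.42,.3,-25.2))]),("loop+turnfar",loop+[("l",(.64,-.42,.3,-25.2))])):
  for g,sg in((64.8,90),(64.8,0),(-25.2,-90),(64.8,-90)):
    if "turnfar" in name and g>0: continue
    for far in (0,1):
      q=q0;mm=9;L=[]
      for n,w in plan(pre,g,sg,far):
        q,m,_=go(q,[w]);L.append((round(m,2),n))
      print(name,g,sg,far,"worst",sorted(L)[:4],"end",q)
E
python3 t4.py
```

```text
none 64.8 90 0 worst [(np.float64(0.3), 'A'), (np.float64(0.31), 'A'), (np.float64(0.31), 'low'), (np.float64(0.32), 'A')] end [-0.261  0.274  0.791  2.08  -0.252  0.882  1.965]
none 64.8 90 1 worst [(np.float64(0.01), 'place'), (np.float64(0.01), 'up'), (np.float64(0.03), 'turn'), (np.float64(0.06), 'low')] end [-0.396  0.328  0.966  2.083 -0.346  0.898  2.057]
none 64.8 0 0 worst [(np.float64(0.3), 'A'), (np.float64(0.3), 'A'), (np.float64(0.31), 'low'), (np.float64(0.32), 'A')] end [-0.362  0.32   0.937  2.08  -0.331  0.895  0.483]
none 64.8 0 1 worst [(np.float64(0.01), 'place'), (np.float64(0.03), 'A'), (np.float64(0.03), 'pad'), (np.float64(0.04), 'A')] end [-0.493  0.419  1.13   2.08  -0.477  0.932  0.621]
none -25.2 -90 0 worst [(np.float64(0.0), 'A'), (np.float64(0.0), 'A'), (np.float64(0.0), 'pad'), (np.float64(0.0), 'pad')] end [-0.503  0.404  1.136  2.093 -0.463  0.925 -0.958]
none -25.2 -90 1 worst [(np.float64(0.0), 'A'), (np.float64(0.0), 'A'), (np.float64(0.0), 'C'), (np.float64(0.0), 'low')] end [-0.503  0.405  1.137  2.093 -0.464  0.925 -0.957]
none 64.8 -90 0 worst
[... 1808 characters left out ...]
t64(0.0), 'A'), (np.float64(0.0), 'A'), (np.float64(0.0), 'pad'), (np.float64(0.0), 'pad')] end [-0.503  0.404  1.136  2.093 -0.463  0.925 -0.958]
turnfar -25.2 -90 1 worst [(np.float64(0.0), 'A'), (np.float64(0.0), 'A'), (np.float64(0.0), 'C'), (np.float64(0.0), 'low')] end [-0.503  0.405  1.137  2.093 -0.464  0.925 -0.957]
loop+turnfar -25.2 -90 0 worst [(np.float64(0.0), 'A'), (np.float64(0.0), 'A'), (np.float64(0.0), 'pad'), (np.float64(0.0), 'place')] end [-0.503  0.404  1.136  2.093 -0.463  0.925 -0.958]
loop+turnfar -25.2 -90 1 worst [(np.float64(0.0), 'A'), (np.float64(0.0), 'A'), (np.float64(0.0), 'C'), (np.float64(0.0), 'low')] end [-0.503  0.405  1.137  2.093 -0.464  0.925 -0.957]
```

Call:
drive_tool --targets '[[[0.78, 0.1, 0.3], 0, 0], [[0.78, 0.1, 0.3], 0, 0], [[0.78, 0.1, 0.3], 0, 0], [[0.78, 0.1, 0.3], 0, 0], [[0.78, 0.1, 0.3], 0, 0]]'

```text
time: 29.82
position: [0.4428, -0.295, 0.2095]
ee_rot: [0.216, 0.976, -0.009, 0.022]
ft_force: [-0.4, 0.3, 1.4]
gripper_width: 0.0868
grasp_force: 0.0
```

Call:
drive_tool --targets '[[[0.76, 0.08, 0.3], 0, 0], [[0, 0, 0], 0, 0], [[0, 0, 0], 0, 0], [[0, 0, 0], 0, 0], [[0, 0, 0], 0, 0]]'

```text
time: 30.45
position: [0.4054, -0.2751, 0.1904]
ee_rot: [0.218, 0.976, -0.01, 0.022]
ft_force: [-0.5, -0.1, -0.4]
gripper_width: 0.0868
grasp_force: 0.0
```

Run:
```python
from h import *
s=state();print(s["joint_positions"].round(3),s["ee_rot"].round(4))
to(.4053,-.2741,.029,64.8)
p,d,K,C=shot("wrist","w7.png");W=cloud(d,K,C);gauge(W)
print("pad");rects(W,.0015,.0045,(.3,.55,-.42,-.1),300)
```

```text
[-0.303 -0.058  0.791  1.958  0.052  1.177  1.601] [ 0.2176  0.9757 -0.0098  0.0222]
at [ 0.4054 -0.2751  0.1904] yaw 64.85 F [-0.5 -0.1 -0.4] w 0.0868 shift [0.14 0.04 2.69] turn 0.01
blade
1341 z 0.0064 c [ 425.1 -232.6] size [24.1 82.9] long-axis yaw 64.7
foot
1110 z 0.0104 c [ 397.  -292.4] size [38.1 51.4] long-axis yaw 64.8
post
298 z 0.062 c [ 405.1 -274.6] size [15.  15.5] long-axis yaw -25.3
pad
11104 z 0.0024 c [ 421.8 -258.8] size [131.8 160.2] long-axis yaw 76.5
```

Call:
drive_tool --targets '[[[0.03, 0.01, 0.6], 0, 0.2], [[0.03, 0.01, 0.6], 0, 0.3], [[0.03, 0.01, 0.6], 0, 0.3], [[0.03, 0.01, 0.55], 0, 0.3], [[0.02, 0, 0.33], 0, 0.3]]'

```text
time: 31.12
position: [0.4039, -0.2735, 0.0274]
ee_rot: [0.218, 0.976, -0.01, 0.021]
ft_force: [0.4, 0.6, 0.6]
gripper_width: 0.0616
grasp_force: 0.0
```

Run:
```python
from h import *
s=state();print(s["joint_positions"].round(3),s["ee_rot"].round(4))
to(.4053,-.2743,.029,64.8)
```

```text
[-0.227  0.225  0.803  2.131 -0.216  0.818  1.837] [ 0.2176  0.9758 -0.0097  0.021 ]
at [ 0.4039 -0.2735  0.0274] yaw 64.84 F [0.4 0.6 0.6] w 0.0616 shift [-0.03 -0.   -0.03] turn 0.01
```

Call:
drive_tool --targets '[[[0, 0, 0], 0, 1], [[0, 0, 0], 0, 1], [[0, 0, 0], 0, 1], [[0, 0, 0], 0, 1], [[0, 0, -0.3], 0, 1]]'

```text
time: 31.75
position: [0.4032, -0.2725, 0.0468]
ee_rot: [0.217, 0.976, -0.009, 0.021]
ft_force: [-0.4, -0.9, -0.8]
gripper_width: 0.0187
grasp_force: 0.2
```

Call:
drive_tool --targets '[[[0, 0, -0.5], 0, 1], [[0, 0, -0.5], 0, 1], [[0, 0, 0], 1, 1], [[0, 0, 0], 1, 1], [[0, 0, 0], 1, 1]]'

```text
time: 32.38
position: [0.4014, -0.2711, 0.1073]
ee_rot: [0.344, 0.939, -0.006, 0.023]
ft_force: [-0.8, 0.1, -1.1]
gripper_width: 0.0151
grasp_force: 30.0
```

Call:
drive_tool --targets '[[[0, 0, 0], 1, 1], [[0, 0, 0], 1, 1], [[0, 0, 0], 1, 1], [[0, 0, 0], 1, 1], [[0, 0, 0], 1, 1]]'

```text
time: 33.0
position: [0.4014, -0.2711, 0.1072]
ee_rot: [0.539, 0.842, -0.001, 0.024]
ft_force: [0.1, 0.2, -0.8]
gripper_width: 0.0155
grasp_force: 30.0
```

Call:
drive_tool --targets '[[[0, 0, 0], 1, 1], [[0, 0, 0], 1, 1], [[0, 0, 0], 1, 1], [[0, 0, 0], 1, 1], [[0, 0, 0], 1, 1]]'

```text
time: 33.62
position: [0.4014, -0.2711, 0.1072]
ee_rot: [0.709, 0.705, 0.004, 0.024]
ft_force: [0.4, 0.1, -0.7]
gripper_width: 0.0158
grasp_force: 30.0
```

Call:
drive_tool --targets '[[[0, 0, 0], 1, 1], [[0, 0, 0], 1, 1], [[0, 0, 0], 1, 1], [[0, 0, 0], 0.2, 1], [[0, 0, 0], 0, 1]]'

```text
time: 34.25
position: [0.4014, -0.2711, 0.107]
ee_rot: [0.799, 0.601, 0.007, 0.023]
ft_force: [-0.8, 0.6, -0.8]
gripper_width: 0.0153
grasp_force: 30.0
```

Run:
```python
from h import *
s=state();print(s["joint_positions"].round(3),s["ee_rot"].round(4))
to(.415,-.255,.033,-16)
```

```text
[-0.38   0.053  0.917  2.073 -0.046  0.989  0.28 ] [0.7987 0.6013 0.0075 0.0228]
at [ 0.4014 -0.2711  0.107 ] yaw -16.03 F [-0.8  0.6 -0.8] w 0.0153 shift [0.34 0.09 1.23] turn -0.01
```

Run:
```python
from h import *
p,d,K,C=shot("wrist","w8.png");W=cloud(d,K,C)
x,y,z=state()["position"]
m=(np.abs(W[...,0]-x)<.14)&(np.abs(W[...,1]-y)<.12)&(W[...,2]>.02)&(W[...,2]<.12)
print(np.histogram(W[...,2][m],bins=np.arange(.02,.12,.005)))
for r in masks_of("wrist","gauge_post")[:2]:
    mm=r["pixels"]; print(r["confidence"],r["extent"],np.nanpercentile(W[mm],[5,50,95],axis=0).round(3))
```

```text
(array([   0,    0,    0,    0,    0,    0,    5, 1426, 5173,   68,   71,
         70,   86,   84,   95,  105,  111,  211,  736]), array([0.02 , 0.025, 0.03 , 0.035, 0.04 , 0.045, 0.05 , 0.055, 0.06 ,
       0.065, 0.07 , 0.075, 0.08 , 0.085, 0.09 , 0.095, 0.1  , 0.105,
       0.11 , 0.115]))
0.69 [254.6, 194.8, 191.5, 77.1] [[ 0.367 -0.298  0.059]
 [ 0.409 -0.271  0.061]
 [ 0.48  -0.25   0.114]]
```

View pics/w8.png

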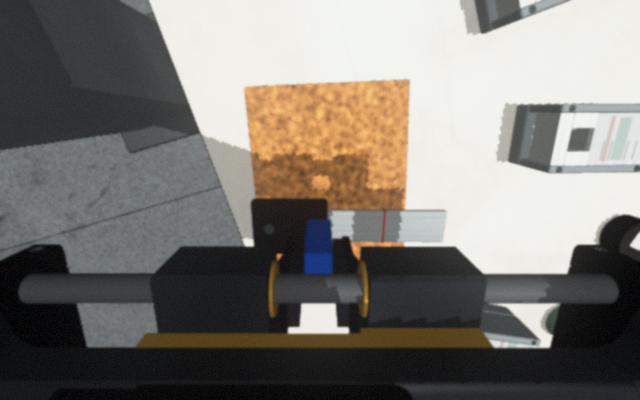

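Held, but only by the top of the post (blue at (318,245)): the lift began before the fingers had closed. I'll set it down, turn the tool and regrip lower, waiting longer this time.

Call:
drive_tool --targets '[[[0.2, 0, 0], 0, 1], [[0, 0, 0.3], 0, 1], [[0, 0, 0.3], 0, 1], [[0, 0, 0.15], 0, 1], [[0, 0, 0.06], 0, 1]]'

```text
time: 34.98
position: [0.4065, -0.2611, 0.058]
ee_rot: [0.799, 0.601, 0.007, 0.023]
ft_force: [-0.1, 0.1, -1.3]
gripper_width: 0.0155
grasp_force: 30.0
```

Call:
drive_tool --targets '[[[0, 0, 0], 0, 0.6], [[0, 0, 0], 0, 0.4], [[0, 0, 0], 0, 0.3], [[0, 0, -0.6], 0, 0.1], [[0, 0, -0.8], 0, 0]]'

```text
time: 35.6
position: [0.4025, -0.2586, 0.1426]
ee_rot: [0.799, 0.601, 0.006, 0.022]
ft_force: [2.2, 1.6, -0.0]
gripper_width: 0.0574
grasp_force: 0.0
```

Call:
drive_tool --targets '[[[0, 0, -0.5], -1, 0], [[0, 0, 0], -1, 0], [[0, 0, 0], -1, 0], [[0, 0, 0], -1, 0], [[0, 0, 0], -1, 0]]'

```text
time: 36.22
position: [0.4022, -0.2579, 0.1723]
ee_rot: [0.649, 0.76, 0.003, 0.024]
ft_force: [0.2, 0.6, -0.4]
gripper_width: 0.0868
grasp_force: 0.0
```

Call:
drive_tool --targets '[[[0, 0, 0], -1, 0], [[0, 0, 0], -1, 0], [[0, 0, 0], -1, 0], [[0, 0, 0], -1, 0], [[0, 0, 0], -1, 0]]'

```text
time: 36.85
position: [0.4022, -0.2579, 0.1723]
ee_rot: [0.469, 0.883, -0.003, 0.024]
ft_force: [-0.3, 0.7, -0.6]
gripper_width: 0.0868
grasp_force: 0.0
```

Call:
drive_tool --targets '[[[0, 0, 0], -1, 0], [[0, 0, 0], -1, 0], [[0, 0, 0], -1, 0], [[0, 0, 0], -1, 0], [[0, 0, 0], -1, 0]]'

```text
time: 37.48
position: [0.4022, -0.2579, 0.1723]
ee_rot: [0.267, 0.963, -0.008, 0.023]
ft_force: [-0.1, -0.5, 0.6]
gripper_width: 0.0866
grasp_force: 0.0
```

Call:
drive_tool --targets '[[[0, 0, 0], -1, 0], [[0, 0, 0], -1, 0], [[0, 0, 0], -1, 0], [[0, 0, 0], 0, 0], [[0, 0, 0], 0, 0]]'

```text
time: 38.1
position: [0.4023, -0.2578, 0.1722]
ee_rot: [0.141, 0.99, -0.011, 0.022]
ft_force: [0.6, -0.2, 0.4]
gripper_width: 0.0875
grasp_force: 0.0
```

Run:
```python
from h import *
s=state();print(s["joint_positions"].round(3),s["ee_rot"].round(4))
p,d,K,C=shot("wrist","w9.png");W=cloud(d,K,C);gauge(W,(.33,.54,-.4,-.1))
to(.412,-.26,.029,74)
```

```text
[-0.622 -0.131  1.048  2.013  0.134  1.15   1.66 ] [ 0.1413  0.9897 -0.0108  0.0215]
blade
985 z 0.0064 c [ 452.2 -274.8] size [23.5 81.5] long-axis yaw -16.8
foot
1498 z 0.0104 c [ 388.5 -256.8] size [39.4 50.9] long-axis yaw -16.6
post
342 z 0.062 c [ 407.7 -262.5] size [16.  16.4] long-axis yaw -15.8
at [ 0.4022 -0.2579  0.1722] yaw 73.75 F [ 0.5 -0.5 -0. ] w 0.0872 shift [-0.06  0.05  2.39] turn -0.05
```

```bash
python3 -c "
from h import *
to(.408,-.2628,.029,73.3)"
```

```text
at [ 0.4022 -0.2579  0.1722] yaw 73.75 F [ 0.5 -0.5 -0. ] w 0.0872 shift [-0.01 -0.02  2.39] turn 0.09
```

Call:
drive_tool --targets '[[[-0.01, -0.02, 0.6], 0.09, 0.2], [[0, 0, 0.6], 0, 0.3], [[0, 0, 0.6], 0, 0.4], [[0, 0, 0.55], 0, 0.4], [[0, 0, 0], 0, 0.4]]'

```text
time: 38.78
position: [0.4059, -0.263, 0.0296]
ee_rot: [0.145, 0.989, -0.011, 0.019]
ft_force: [-0.3, -0.8, 1.0]
gripper_width: 0.0535
grasp_force: 0.0
```

Call:
drive_tool --targets '[[[0, 0, 0], 0, 0.7], [[0, 0, 0], 0, 1], [[0, 0, 0], 0, 1], [[0, 0, 0], 0, 1], [[0, 0, 0], 0, 1]]'

```text
time: 39.4
position: [0.4082, -0.2631, 0.0316]
ee_rot: [0.144, 0.989, -0.011, 0.022]
ft_force: [-0.7, -0.7, 3.1]
gripper_width: 0.016
grasp_force: 30.0
```

Call:
drive_tool --targets '[[[0, 0, 0], 0, 1], [[0, 0, 0], 0, 1], [[0, 0, 0], 0, 1], [[0, 0, 0], 0, 1], [[0, 0, 0], 0, 1]]'

```text
time: 40.02
position: [0.4082, -0.2631, 0.0315]
ee_rot: [0.144, 0.989, -0.011, 0.022]
ft_force: [-0.2, 1.3, 5.7]
gripper_width: 0.0158
grasp_force: 30.0
```

```bash
python3 -c "
from h import *
to(.408,-.2628,.029,73.3);print(state()['joint_positions'].round(3),state()['grasp_force'])"
```

```text
at [ 0.4082 -0.2631  0.0315] yaw 73.39 F [-0.2  1.3  5.7] w 0.0158 shift [0.01 0.   0.04] turn 0.02
[-0.478  0.286  1.078  2.141 -0.338  0.842  2.081] 29.991163797676563
```

```bash
cat >> h.py <<'E'
FACE={"A":((.5611,-.1568),4.2),"B":((.5792,-.2625),-16.2),"C":((.4825,-.4207),-27)}
OFF=np.array([.0011,0.]) # tcp minus post, along gauge x / y
def ins(n,d,z=.0475):
    (f,y)=FACE[n];a=np.radians(y);u=np.array([np.cos(a),np.sin(a)])
    p=np.array(f)-d*u+OFF[0]*u*0.7
    print(n,d,end=" ");to(p[0],p[1],z,y+90)
E
python3 -c "
from h import *
ins('B',.11,.06);ins('B',.11);ins('B',.045)"
```

```text
B 0.11 at [ 0.4082 -0.2631  0.0315] yaw 73.39 F [-0.2  1.3  5.7] w 0.0158 shift [-0.93  0.8  -0.44] turn -0.08
B 0.11 at [ 0.4082 -0.2631  0.0315] yaw 73.39 F [-0.2  1.3  5.7] w 0.0158 shift [-0.92  0.81 -0.24] turn -0.08
B 0.045 at [ 0.4082 -0.2631  0.0315] yaw 73.39 F [-0.2  1.3  5.7] w 0.0158 shift [-2.    0.81 -0.19] turn -0.08
```

Call:
drive_tool --targets '[[[0, 0, -0.24], 0, 1], [[-0.3, 0.27, 0], 0, 1], [[-0.3, 0.27, 0], 0, 1], [[-0.3, 0.27, 0], -0.08, 1], [[0, 0, 0], 0, 1]]'

```text
time: 40.65
position: [0.4752, -0.23, 0.047]
ee_rot: [0.139, 0.99, -0.011, 0.021]
ft_force: [0.2, -0.5, -1.3]
gripper_width: 0.0157
grasp_force: 30.0
```

Run:
```python
from h import *
ins('B',.11);ins('B',.045)
for n in("scene","top"):
    p,d,K,C=shot(n)
    g=proj([.53,-.25,.02],K,C).astype(int);print(g)
    r=40 if n=="top" else 45
    c=p[g[1]-r:g[1]+r,g[0]-r:g[0]+r]
    cv2.imwrite(f"pics/z_{n}.png",cv2.resize(c[:,:,::-1],(480,480),interpolation=cv2.INTER_CUBIC))
a=np.hstack([cv2.imread("pics/z_scene.png"),cv2.imread("pics/z_top.png")]);cv2.imwrite("pics/zz1.png",cv2.resize(a,(800,400)))
p,d,K,C=shot("wrist","w10.png")
```

```text
B 0.11 at [ 0.4752 -0.23    0.047 ] yaw 74.01 F [ 0.2 -0.5 -1.3] w 0.0157 shift [ 0.01 -0.04 -0.01] turn 0.04
B 0.045 at [ 0.4752 -0.23    0.047 ] yaw 74.01 F [ 0.2 -0.5 -1.3] w 0.0157 shift [-1.08 -0.04  0.04] turn 0.04
[364 254]
[390 205]
```

View pics/zz1.png

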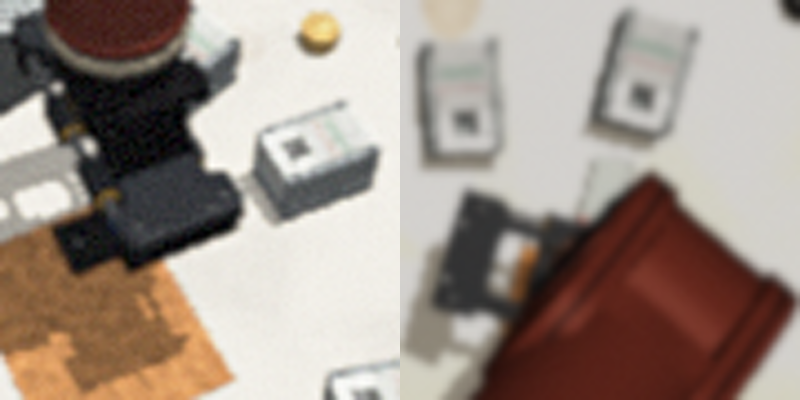

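View pics/w10.png

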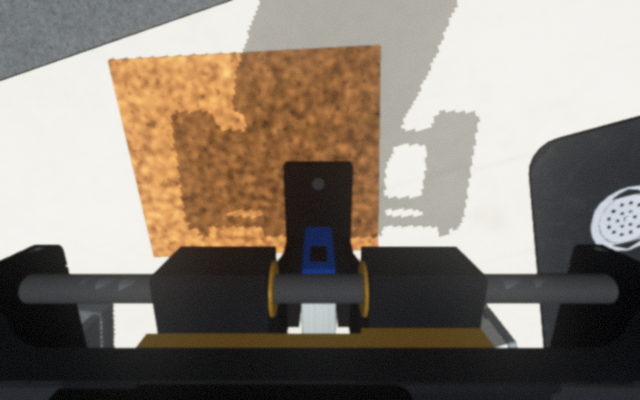

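The blade stands straight in front of B in both views: the scene view has it at about (250,185), and the top view has the tip at (625,160) below B's front edge. The wrist view has the foot at (320,200). I'll check the level and position of the gauge in hand by depth.

Run:
```python
from h import *
p,d,K,C=shot("wrist");W=cloud(d,K,C)
rects(W,.02,.034,(.36,.56,-.3,-.15),60)
X=np.nan_to_num(W,nan=-9);a=np.radians(-16);u=np.array([np.cos(a),np.sin(a)]);q=state()["position"][:2]
L=(X[...,:2]-q)@u;S=(X[...,:2]-q)@np.array([-u[1],u[0]])
m=(np.abs(S)<.018)&(L>-.044)&(L<-.012)&(X[...,2]>.015)&(X[...,2]<.04)
A=np.c_[L[m],S[m],np.ones(m.sum())];print("foot plane pitch,roll,z@post",np.linalg.lstsq(A,X[...,2][m],rcond=None)[0].round(4),m.sum())
p,d,K,C=shot("top");W=cloud(d,K,C);X=np.nan_to_num(W,nan=-9);L=(X[...,:2]-q)@u;S=(X[...,:2]-q)@np.array([-u[1],u[0]])
for l,zr in (("blade",(.012,.032)),("blk",(.043,.056))):
    m=(np.abs(S)<.03)&(L>.03)&(L<.2)&(X[...,2]>zr[0])&(X[...,2]<zr[1]);print(l,m.sum(),"L",np.sort(L[m])[[0,3,-4,-1]].round(4),"S",np.percentile(S[m],[2,50,98]).round(4),"z",np.median(X[...,2][m]).round(4))
```

```text
4953 z 0.026 c [ 450.5 -225. ] size [40.1 47.6] long-axis yaw -16.1
1026 z 0.0218 c [ 532.3 -248.3] size [23.6 25.7] long-axis yaw -16.6
foot plane pitch,roll,z@post [-0.0049 -0.0187  0.026 ] 3245
blade 123 L [0.0445 0.0476 0.1686 0.1823] S [-0.0137  0.001   0.0217] z 0.0226
blk 294 L [0.1114 0.1119 0.1827 0.1846] S [-0.0256 -0.0035  0.0209] z 0.0502
```

Call:
drive_tool --targets '[[[-0.2, -0.02, 0.005], 0, 1], [[-0.25, -0.02, 0.005], 0, 1], [[-0.25, 0, 0.005], 0, 1], [[-0.1, 0, 0.005], 0, 1], [[0, 0, 0], 0, 1]]'

```text
time: 41.52
position: [0.5186, -0.2475, 0.0482]
ee_rot: [0.141, 0.99, -0.011, 0.021]
ft_force: [0.1, -0.4, -1.6]
gripper_width: 0.0158
grasp_force: 30.0
```

Call:
drive_tool --targets '[[[-0.06, 0, 0], 0, 1], [[-0.06, 0, 0.005], 0, 1], [[-0.06, 0, 0.005], 0, 1], [[-0.06, 0, 0], 0, 1], [[0, 0, 0], 0, 1]]'

```text
time: 42.15
position: [0.5324, -0.2512, 0.0484]
ee_rot: [0.141, 0.99, -0.011, 0.021]
ft_force: [-1.1, 0.7, -1.5]
gripper_width: 0.0158
grasp_force: 30.0
```

Run:
```python
from h import *
ins('B',.0445)
p,d,K,C=shot("wrist");W=cloud(d,K,C)
rects(W,.02,.034,(.4,.6,-.3,-.15),60)
```

```text
B 0.0445 at [ 0.5324 -0.2512  0.0484] yaw 73.8 F [-1.1  0.7 -1.5] w 0.0158 shift [-0.07  0.04  0.02] turn -0.0
4920 z 0.0273 c [ 510.1 -244.4] size [40.1 47.3] long-axis yaw -15.9
271 z 0.0299 c [ 560.6 -160.2] size [ 2.1 20.5] long-axis yaw -85.9
248 z 0.0301 c [ 577.9 -263.8] size [ 2.3 22.5] long-axis yaw 75.4
```

Call:
drive_tool --targets '[[[-0.03, 0, 0], 0, 1], [[-0.025, 0, 0], 0, 1], [[0, 0, 0], 0, 1], [[0, 0, 0], 0, 1], [[0, 0, 0], 0, 1]]'

```text
time: 42.82
position: [0.5354, -0.2521, 0.0486]
ee_rot: [0.141, 0.99, -0.011, 0.021]
ft_force: [-2.3, 0.9, -2.0]
gripper_width: 0.0156
grasp_force: 30.0
```

Run:
```python
from h import *
ins('B',.0445)
p,d,K,C=shot("scene")
g=proj([.6,-.265,.04],K,C).astype(int);c=p[g[1]-30:g[1]+30,g[0]-40:g[0]+40]
cv2.imwrite("pics/zz2.png",cv2.resize(c[:,:,::-1],(800,600),interpolation=cv2.INTER_CUBIC))
```

```text
B 0.0445 at [ 0.5354 -0.2521  0.0486] yaw 73.79 F [-2.3  0.9 -2. ] w 0.0156 shift [-0.02  0.04  0.02] turn -0.0
```

View pics/zz2.png

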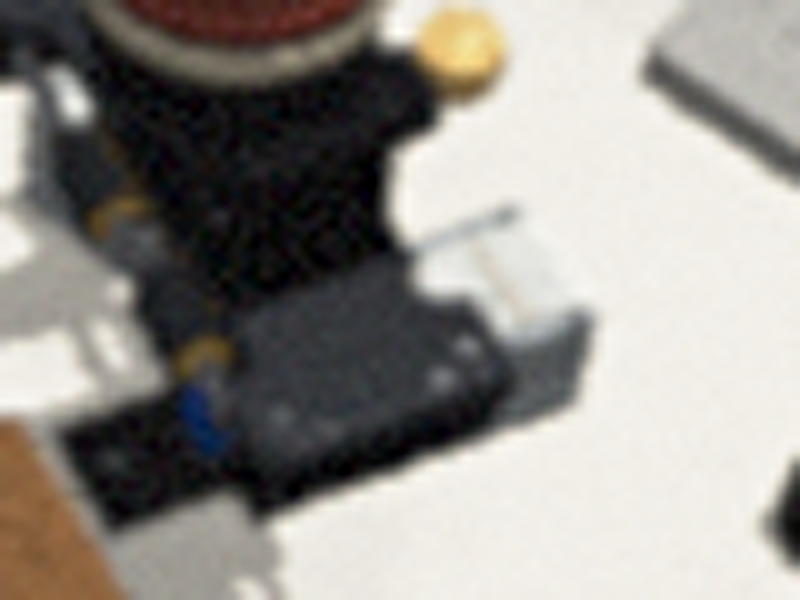

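The gripper hides B's front; only the rear window shows, at (520,270). The force reading of about 2.5 N says the contact is being pushed. I'll draw out and look at the pointer with the wrist camera from beyond the block.

Call:
drive_tool --targets '[[[0.1, 0, 0], 0, 1], [[0.3, 0, 0], 0, 1], [[0.4, 0, 0], 0, 1], [[0.4, 0, 0], 0, 1], [[0, 0, -0.8], 0, 1]]'

```text
time: 43.5
position: [0.4611, -0.2296, 0.0914]
ee_rot: [0.141, 0.99, -0.01, 0.019]
ft_force: [0.9, 0.4, 0.7]
gripper_width: 0.0158
grasp_force: 30.0
```

Call:
drive_tool --targets '[[[0, 0, -0.8], 0, 1], [[-0.5, 0, -0.7], 0, 1], [[-0.95, 0, 0], 0, 1], [[-0.95, 0, 0], 0, 1], [[-0.95, 0, 0], 0, 1]]'

```text
time: 44.12
position: [0.6561, -0.2844, 0.1922]
ee_rot: [0.14, 0.99, -0.011, 0.022]
ft_force: [-0.0, -0.0, 1.0]
gripper_width: 0.0159
grasp_force: 30.0
```

Run:
```python
from h import *
print(state()["joint_positions"].round(3));to(.69,-.29,.16,74)
p,d,K,C=shot("wrist","w11.png");print([proj(x,K,C).round() for x in ([.614,-.272,.05],[.597,-.154,.05])])
```

```text
[-0.3    0.622  0.999  1.41  -0.526  1.34   1.994]
at [ 0.6561 -0.2844  0.1922] yaw 73.86 F [-0. -0.  1.] w 0.0159 shift [-0.54  0.08  0.56] turn -0.03
[array([320., 139.]), array([445.,  82.])]
```

View pics/w11.png

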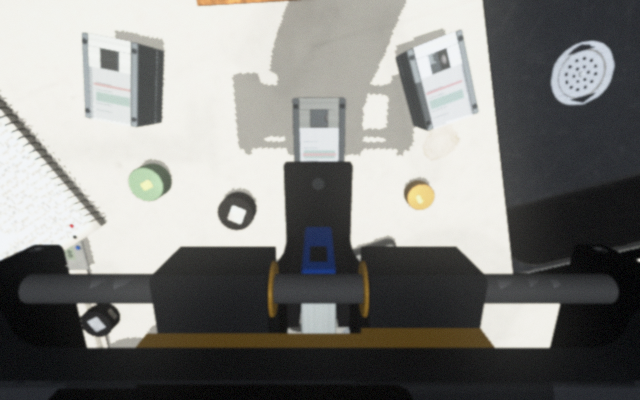

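All three blocks show: C's window at (108,90) and A's at (440,80), pointers still ahead of their green bands, while the gauge foot partly hides B's at (320,150). I'll move a little farther out.

Call:
drive_tool --targets '[[[-0.6, 0, 0], 0, 1], [[-0.5, 0, 0], 0, 1], [[0, 0, 0], 0, 1], [[0, 0, 0], 0, 1], [[0, 0, 0], 0, 1]]'

```text
time: 44.8
position: [0.7165, -0.3025, 0.1959]
ee_rot: [0.141, 0.99, -0.011, 0.022]
ft_force: [0.3, -0.1, -0.6]
gripper_width: 0.0158
grasp_force: 30.0
```

```bash
cat >> h.py <<'E'
BLK={"A":((.597,-.1542),4.2),"B":((.6138,-.2724),-16.2),"C":((.5146,-.437),-27)}
def window(p,K,C,names="ABC"):
    """red pointer / green band position along block x (mm from front face), scanned on the block top"""
    for n in names:
        c,y=BLK[n];a=np.radians(y);u=np.array([np.cos(a),np.sin(a)]);v=np.array([-u[1],u[0]])
        xs=np.arange(-.036,.037,.0005);prof=[]
        for x in xs:
            q=np.array([p[tuple(proj([*(np.array(c)+x*u+s*v),.049],K,C)[::-1].round().astype(int).clip(0,[399,639]))] for s in np.linspace(-.01,.01,9)],float).mean(0)
            prof.append(q)
        P=np.array(prof);red=P[:,0]-P[:,1:].mean(1);gr=P[:,1]-P[:,0]
        f=lambda w,t:(((xs+.036)*1000)[w>t].round(1)[[0,-1]] if (w>t).any() else None)
        wc=lambda w:round(float((np.clip(w-w.max()*.4,0,None)*(xs+.036)).sum()/np.clip(w-w.max()*.4,0,None).sum()*1000),1)
        print(n,"red",red.max().round(),wc(red),f(red,red.max()*.5),"green",gr.max().round(),wc(gr),f(gr,gr.max()*.5))
E
python3 - <<'E'
from h import *
print(state()["joint_positions"].round(3),state()["position"])
p,d,K,C=shot("wrist","w12.png");window(p,K,C)
g=proj([.614,-.272,.05],K,C).astype(int);c=p[g[1]-70:g[1]+70,g[0]-80:g[0]+80];cv2.imwrite("pics/w12c.png",cv2.resize(c[:,:,::-1],None,fx=4,fy=4,interpolation=cv2.INTER_CUBIC)) if g[1]>=70 else print(g)
E
```

```text
[-0.186  0.741  0.949  1.206 -0.588  1.418  1.971] [ 0.71650085 -0.30250162  0.19586152]
A red 22.0 39.9 [39.5 40.5] green 19.0 50.6 [47. 54.]
B red 18.0 50.5 [50. 51.] green 16.0 50.2 [46.5 54.5]
C red 23.0 40.2 [39.5 41. ] green 18.0 50.6 [47.  54.5]
[320  65]
```

B is set: pointer at 50.5 mm against a green band centred at 50.4. Next is A.

```bash
python3 -c "
from h import *
ins('A',.115,.19)"
```

```text
A 0.115 at [ 0.7166 -0.3023  0.1959] yaw 73.78 F [ 0.6 -0.2 -1.6] w 0.0158 shift [ 4.95  0.94 -0.14] turn -4.08
```

Call:
drive_tool --targets '[[[0.82, 0.15, -0.02], 0, 1], [[0.82, 0.15, -0.02], 0, 1], [[0.82, 0.15, -0.02], 0, 1], [[0.82, 0.15, -0.02], 0, 1], [[0.82, 0.15, -0.02], 0, 1]]'

```text
time: 45.48
position: [0.4987, -0.1935, 0.1911]
ee_rot: [0.141, 0.99, -0.011, 0.022]
ft_force: [-1.1, 0.2, 2.5]
gripper_width: 0.0155
grasp_force: 30.0
```

Call:
drive_tool --targets '[[[0.82, 0.15, 0], -1, 1], [[0, 0, 0.2], -1, 1], [[0, 0, 0.5], -1, 1], [[0, 0, 0.5], -1, 1], [[0, 0, 0.4], -0.08, 1]]'

```text
time: 46.1
position: [0.4737, -0.1813, 0.0951]
ee_rot: [-0.014, 1.0, -0.011, 0.014]
ft_force: [-0.4, 1.4, -0.8]
gripper_width: 0.0159
grasp_force: 30.0
```

Run:
```python
from h import *
print(state()["joint_positions"].round(3))
ins('A',.115);ins('A',.0455)
p,d,K,C=shot("wrist");W=cloud(d,K,C)
z=state()["position"][2]-.0475
rects(W,.02+z,.034+z,(.36,.56,-.25,-.1),60)
```

```text
[-0.77   0.245  1.175  2.029 -0.259  0.997  2.129]
A 0.115 at [ 0.4737 -0.1813  0.0951] yaw 91.63 F [-0.4  1.4 -0.8] w 0.0159 shift [0.46 0.3  0.77] turn -0.51
A 0.0455 at [ 0.4737 -0.1813  0.0951] yaw 91.63 F [-0.4  1.4 -0.8] w 0.0159 shift [-0.7   0.35  0.81] turn -0.51
4896 z 0.0745 c [ 450.2 -182. ] size [40.1 47.4] long-axis yaw 1.7
1034 z 0.0688 c [ 535.4 -179.1] size [23.6 25.4] long-axis yaw 1.1
```

Call:
drive_tool --targets '[[[0.23, 0.15, 0], -0.25, 1], [[0.23, 0.15, 0.1], -0.26, 1], [[0, 0, 0.35], 0, 1], [[0, 0, 0.3], 0, 1], [[0, 0, 0], 0, 1]]'

```text
time: 46.78
position: [0.4463, -0.1658, 0.0499]
ee_rot: [-0.035, 0.999, -0.012, 0.013]
ft_force: [-0.7, -0.5, -1.0]
gripper_width: 0.0159
grasp_force: 30.0
```

Run:
```python
from h import *
print(state()["joint_positions"].round(3))
ins('A',.115);ins('A',.0455)
p,d,K,C=shot("wrist");W=cloud(d,K,C)
rects(W,.015,.034,(.36,.555,-.25,-.1),60)
```

```text
[-0.786  0.246  1.159  2.137 -0.277  0.89   2.173]
A 0.115 at [ 0.4463 -0.1658  0.0499] yaw 94.05 F [-0.7 -0.5 -1. ] w 0.0159 shift [-0.01  0.01  0.04] turn -0.03
A 0.0455 at [ 0.4463 -0.1658  0.0499] yaw 94.05 F [-0.7 -0.5 -1. ] w 0.0159 shift [-1.17  0.01  0.07] turn -0.03
4894 z 0.0294 c [ 422.9 -167.6] size [40.1 47.1] long-axis yaw 4.2
1033 z 0.0235 c [ 507.7 -161.3] size [23.7 25.3] long-axis yaw 4.4
```

Call:
drive_tool --targets '[[[-0.25, 0, 0.015], -0.03, 1], [[-0.3, 0.01, 0.01], 0, 1], [[-0.2, 0, 0.005], 0, 1], [[-0.1, 0, 0], 0, 1], [[0, 0, 0], 0, 1]]'

```text
time: 47.45
position: [0.4982, -0.1618, 0.0499]
ee_rot: [-0.037, 0.999, -0.012, 0.014]
ft_force: [-0.1, -0.5, -1.6]
gripper_width: 0.0158
grasp_force: 30.0
```

Run:
```python
from h import *
ins('A',.0455)
```

```text
A 0.0455 at [ 0.4982 -0.1618  0.0499] yaw 94.23 F [-0.1 -0.5 -1.6] w 0.0158 shift [-0.31  0.01  0.05] turn 0.01
```

Call:
drive_tool --targets '[[[-0.08, 0, 0.01], 0, 1], [[-0.08, 0, 0.01], 0, 1], [[-0.08, 0, 0], 0, 1], [[-0.06, 0, 0], 0, 1], [[0, 0, 0], 0, 1]]'

```text
time: 48.08
position: [0.5164, -0.1603, 0.0488]
ee_rot: [-0.037, 0.999, -0.012, 0.014]
ft_force: [-0.8, -0.3, -2.2]
gripper_width: 0.0157
grasp_force: 30.0
```

Run:
```python
from h import *
ins('A',.0455)
```

```text
A 0.0455 at [ 0.5164 -0.1603  0.0488] yaw 94.25 F [-0.8 -0.3 -2.2] w 0.0157 shift [-0.    0.    0.02] turn 0.01
```

Call:
drive_tool --targets '[[[0.1, 0, 0], 0, 1], [[0.3, 0, -0.01], 0, 1], [[0.4, 0, -0.02], 0, 1], [[0.4, 0, -0.02], 0, 1], [[0, 0, -0.6], 0, 1]]'

```text
time: 48.7
position: [0.4399, -0.1647, 0.0845]
ee_rot: [-0.036, 0.999, -0.011, 0.011]
ft_force: [1.1, 0.8, 0.6]
gripper_width: 0.0158
grasp_force: 30.0
```

Call:
drive_tool --targets '[[[0, 0, -0.7], 0, 1], [[0, 0, 0], 0, 1], [[0, 0, 0], 0, 1], [[0, 0, 0], 0, 1], [[0, 0, 0], 0, 1]]'

```text
time: 49.32
position: [0.4413, -0.163, 0.1223]
ee_rot: [-0.038, 0.999, -0.013, 0.012]
ft_force: [-0.3, 0.6, -1.8]
gripper_width: 0.0159
grasp_force: 30.0
```

Run:
```python
from h import *
print(state()["joint_positions"].round(3))
ins('C',.115,.12)
q=state()["joint_positions"]
from sim import *
a=np.radians(-27);s=np.array([.4825,-.4207])-.115*np.array([np.cos(a),np.sin(a)])
for w in ([(*s,.12,94),(*s,.12,63)],[(.47,-.27,.13,94),(*s,.12,63),]):
    print(go(q,w)[1:])
```

```text
[-1.043 -0.056  1.296  2.08   0.082  1.047  1.859]
C 0.115 at [ 0.4413 -0.163   0.1223] yaw 94.31 F [-0.3  0.6 -1.8] w 0.0159 shift [ 1.27 -3.34  0.1 ] turn 6.26
(np.float64(0.01596714248402864), [array([-0.32125699,  0.30830511,  1.16714242,  1.9329848 , -0.31755801,
        1.1051894 ,  2.6152664 ]), array([-0.38118533,  0.40745827,  1.2953269 ,  1.92601836, -0.43373583,
        1.13706552,  2.18277434])])
(np.float64(0.04863508838275865), [array([-0.53815505,  0.33943419,  1.15869298,  1.88803451, -0.34295546,
        1.13654343,  2.38827704]), array([-0.37773044,  0.40023917,  1.2870278 ,  1.92623932, -0.4254669 ,
        1.13442899,  2.17519504])])
```

```bash
cat > t5.py <<'E'
from h import *
from sim import *
np.set_printoptions(precision=2,suppress=True)
q=state()["joint_positions"]
a=np.radians(-27);u=np.array([np.cos(a),np.sin(a)]);F=np.array([.4825,-.4207]);s=F-.115*u;e=F-.0455*u
tail=[(*s,.12,63),(*s,.048,63),(*e,.048,63),(*s,.048,63),(*s,.12,63)]
fin=[(.42,-.26,.12,74),(.42,-.26,.031,74)]
for name,pre in {"direct":[(.47,-.27,.13,94)],"far94":[(.65,-.18,.16,94),(.66,-.40,.16,94)],"far63":[(.65,-.18,.16,94),(.66,-.4,.16,63)],"farther":[(.75,-.2,.16,94),(.7,-.45,.16,94),(.7,-.45,.16,63)],
 "turnfirst":[(.65,-.18,.16,94),(.65,-.18,.16,63),(.66,-.40,.16,63)],"high":[(.65,-.18,.25,94),(.66,-.40,.16,63)],"place":[(.42,-.26,.12,74),(.42,-.26,.03,74)]}.items():
    L=[];Q=[];qq=q
    for w in pre+tail+fin:
        qq,m,_=go(qq,[w]);L.append(round(float(m),2));Q.append(round(float(qq[2]),2))
    print(name,L,Q,qq)
E
python3 t5.py
```

```text
direct [0.05, 0.1, 0.14, 0.27, 0.24, 0.11, 0.0, 0.05] [1.16, 1.29, 1.15, 1.06, 1.15, 1.28, 1.39, 1.16] [-0.53  0.43  1.16  2.08 -0.49  0.94  2.2 ]
far94 [0.05, 0.18, 0.07, 0.1, 0.23, 0.21, 0.07, 0.0, 0.03] [1.01, 0.92, 1.32, 1.19, 1.09, 1.18, 1.32, 1.39, 1.18] [-0.54  0.45  1.18  2.08 -0.52  0.95  2.22]
far63 [0.05, 0.36, 0.07, 0.1, 0.23, 0.21, 0.07, 0.0, 0.03] [1.01, 1.03, 1.32, 1.18, 1.09, 1.18, 1.32, 1.39, 1.18] [-0.54  0.45  1.18  2.08 -0.52  0.95  2.22]
farther [0.05, 0.19, 0.24, 0.07, 0.1, 0.24, 0.21, 0.07, 0.0, 0.03] [0.93, 0.88, 0.98, 1.32, 1.18, 1.08, 1.18, 1.32, 1.39, 1.18] [-0.54  0.45  1.18  2.08 -0.52  0.95  2.22]
turnfirst [0.05, 0.26, 0.27, 0.08, 0.11, 0.24, 0.21, 0.08, 0.0, 0.04] [1.01, 1.13, 1.02, 1.31, 1.18, 1.08, 1.18, 1.31, 1.39, 1.18] [-0.54  0.45  1.18  2.08 -0.51  0.95  2.22]
high [0.05, 0.33, 0.06, 0.1, 0.23, 0.2, 0.07, 0.0, 0.03] [1.06, 1.03, 1.33, 1.19, 1.09, 1.19, 1.32, 1.39, 1.18] [-0.54  0.45  1.18  2.08 -0.52  0.95  2.22]
place [0.03, 0.12, 0.16, 0.19, 0.31, 0.28, 0.16, 0.07, 0.12] [1.31, 1.11, 1.23, 1.11, 1.02, 1.11, 1.23, 1.32, 1.11] [-0.49  0.4   1.11  2.08 -0.45  0.93  2.15]
```

Call:
drive_tool --targets '[[[0, 0, 0.5], 0, 1], [[0, 0, 0.45], 0, 1], [[0.12, -0.4, 0], 0, 1], [[0.12, -0.4, 0], 0, 1], [[0.12, -0.4, 0], 0, 1]]'

```text
time: 49.95
position: [0.4266, -0.2384, 0.0662]
ee_rot: [-0.038, 0.999, -0.012, 0.012]
ft_force: [-0.1, -0.6, -1.4]
gripper_width: 0.0158
grasp_force: 30.0
```

Call:
drive_tool --targets '[[[0.11, -0.38, 0], 0, 1], [[0, 0, 0], 1, 1], [[0, 0, 0], 1, 1], [[0, 0, 0], 1, 1], [[0, 0, 0], 1, 1]]'

```text
time: 50.58
position: [0.422, -0.2608, 0.0667]
ee_rot: [0.138, 0.99, -0.01, 0.014]
ft_force: [-0.4, 0.8, -1.8]
gripper_width: 0.0157
grasp_force: 30.0
```

Call:
drive_tool --targets '[[[0, 0, 0], 1, 1], [[0, 0, 0], 1, 1], [[0, 0, 0], 0.26, 1], [[0, 0, 0], 0, 1], [[0, 0, 0], 0, 1]]'

```text
time: 51.2
position: [0.4226, -0.2604, 0.0674]
ee_rot: [0.232, 0.972, -0.007, 0.016]
ft_force: [-0.2, 0.3, -1.1]
gripper_width: 0.0157
grasp_force: 30.0
```

Run:
```python
from h import *
print(state()["joint_positions"].round(3))
ins('C',.115,.06);ins('C',.115)
```

```text
[-0.655  0.367  1.304  2.08  -0.432  0.969  1.975]
C 0.115 at [ 0.4226 -0.2604  0.0674] yaw 63.12 F [-0.2  0.3 -1.1] w 0.0157 shift [-0.19 -1.93  0.14] turn 0.02
C 0.115 at [ 0.4226 -0.2604  0.0674] yaw 63.12 F [-0.2  0.3 -1.1] w 0.0157 shift [-0.18 -1.92  0.35] turn 0.02
```

Call:
drive_tool --targets '[[[-0.04, -0.48, 0.08], 0, 1], [[-0.05, -0.48, 0.08], 0, 1], [[-0.05, -0.48, 0.08], 0, 1], [[-0.04, -0.48, 0.08], 0, 1], [[0, 0, 0], 0, 1]]'

```text
time: 51.82
position: [0.3791, -0.3704, 0.0495]
ee_rot: [0.234, 0.972, -0.008, 0.016]
ft_force: [-0.3, 0.3, -0.8]
gripper_width: 0.0157
grasp_force: 30.0
```

Run:
```python
from h import *
print(state()["joint_positions"].round(3))
ins('C',.115);ins('C',.0455)
p,d,K,C=shot("wrist");W=cloud(d,K,C)
rects(W,.013,.034,(.3,.47,-.45,-.3),60)
```

```text
[-0.265  0.444  1.154  2.017 -0.507  0.961  2.241]
C 0.115 at [ 0.3791 -0.3704  0.0495] yaw 62.89 F [-0.3  0.3 -0.8] w 0.0157 shift [-0.01  0.04  0.03] turn -0.02
C 0.0455 at [ 0.3791 -0.3704  0.0495] yaw 62.89 F [-0.3  0.3 -0.8] w 0.0157 shift [-1.17  0.04  0.07] turn -0.02
4897 z 0.0287 c [ 358.5 -359.1] size [40.  47.2] long-axis yaw -26.9
1036 z 0.0236 c [ 434.5 -397.5] size [23.7 25.2] long-axis yaw -27.2
```

Call:
drive_tool --targets '[[[-0.25, 0.02, 0.015], 0, 1], [[-0.3, 0.01, 0.01], 0, 1], [[-0.2, 0, 0.01], 0, 1], [[-0.1, 0, 0], 0, 1], [[0, 0, 0], 0, 1]]'

```text
time: 52.5
position: [0.4273, -0.3898, 0.0491]
ee_rot: [0.233, 0.972, -0.007, 0.016]
ft_force: [-0.5, -1.0, -1.1]
gripper_width: 0.0159
grasp_force: 30.0
```

Run:
```python
from h import *
ins('C',.0455)
```

```text
C 0.0455 at [ 0.4273 -0.3898  0.0491] yaw 63.09 F [-0.5 -1.  -1.1] w 0.0159 shift [-0.31 -0.04  0.04] turn 0.02
```

Call:
drive_tool --targets '[[[-0.08, -0.01, 0.01], 0, 1], [[-0.08, -0.01, 0.01], 0, 1], [[-0.08, 0, 0], 0, 1], [[-0.06, 0, 0], 0, 1], [[0, 0, 0], 0, 1]]'

```text
time: 53.12
position: [0.4427, -0.3991, 0.0484]
ee_rot: [0.233, 0.972, -0.007, 0.016]
ft_force: [-1.0, 0.6, -1.3]
gripper_width: 0.0157
grasp_force: 30.0
```

Run:
```python
from h import *
ins('C',.0455)
```

```text
C 0.0455 at [ 0.4427 -0.3991  0.0484] yaw 63.08 F [-1.   0.6 -1.3] w 0.0157 shift [-0.01 -0.02  0.02] turn 0.02
```

Call:
drive_tool --targets '[[[0.1, 0, 0], 0, 1], [[0.3, 0, -0.01], 0, 1], [[0.4, 0, -0.02], 0, 1], [[0.4, 0, -0.02], 0, 1], [[0, 0, -0.5], 0, 1]]'

```text
time: 53.75
position: [0.3749, -0.3641, 0.0778]
ee_rot: [0.234, 0.972, -0.006, 0.015]
ft_force: [0.9, 0.8, 0.0]
gripper_width: 0.0157
grasp_force: 30.0
```

Call:
drive_tool --targets '[[[0, 0, -0.4], 0, 1], [[-0.6, 0.45, -0.25], 0, 1], [[-0.6, 0.45, -0.25], 0, 1], [[-0.62, 0.45, -0.25], 0, 1], [[-0.62, 0.45, -0.2], 0, 1]]'

```text
time: 54.38
position: [0.5562, -0.3337, 0.1652]
ee_rot: [0.233, 0.972, -0.007, 0.017]
ft_force: [0.4, -0.7, -0.7]
gripper_width: 0.0157
grasp_force: 30.0
```

Call:
drive_tool --targets '[[[-0.62, 0.45, -0.1], 0, 1], [[-0.62, 0.45, -0.1], 0, 1], [[-0.62, 0.45, 0], 0, 1], [[0, 0, 0], 0, 1], [[0, 0, 0], 0, 1]]'

```text
time: 55.0
position: [0.6896, -0.3128, 0.1795]
ee_rot: [0.233, 0.972, -0.008, 0.016]
ft_force: [0.5, -0.1, -1.5]
gripper_width: 0.0158
grasp_force: 30.0
```

Run:
```python
from h import *
print(state()["joint_positions"].round(3),state()["position"],state()["ee_rot"].round(3))
p,d,K,C=shot("wrist","w13.png");window(p,K,C)
```

```text
[-0.222  0.754  1.029  1.281 -0.635  1.406  1.854] [ 0.68962006 -0.31282053  0.17953214] [ 0.233  0.972 -0.008  0.016]
A red 20.0 50.2 [49.5 51. ] green 16.0 50.6 [46.5 54. ]
B red 18.0 50.3 [49.5 51. ] green 15.0 50.0 [46.5 54. ]
C red 22.0 49.9 [49.5 50.5] green 16.0 50.9 [46.5 54. ]
```

View pics/w13.png

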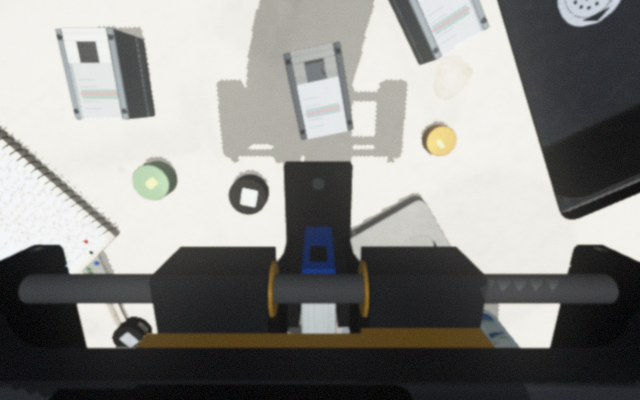

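All three pointers stand on green: C (95,95), B (322,95) and A (455,15), with red at 50±0.4 mm in bands from 46.5 to 54. Next I return the gauge to the pad.

Run:
```python
from h import *
from sim import *
np.set_printoptions(precision=2,suppress=True)
q=state()["joint_positions"]
for pre in ([(.43,-.265,.13,63)],[(.43,-.265,.1,63)],[(.48,-.38,.13,63),(.43,-.27,.07,63)],[(.43,-.265,.1,74)],[(.43,-.265,.1,90)]):
    y=pre[-1][3];qq=q
    for w in pre+[(.43,-.265,.0325,y),(.43,-.265,.12,y),(.55,-.28,.2,y)]:
        qq,m,_=go(qq,[w]);print(w,round(float(m),2),round(float(qq[2]),2))
to(.43,-.265,.1,63)
```

```text
(0.43, -0.265, 0.13, 63) 0.01 1.38
(0.43, -0.265, 0.0325, 63) 0.05 1.16
(0.43, -0.265, 0.12, 63) 0.04 1.35
(0.55, -0.28, 0.2, 63) 0.06 1.19
(0.43, -0.265, 0.1, 63) 0.07 1.32
(0.43, -0.265, 0.0325, 63) 0.11 1.17
(0.43, -0.265, 0.12, 63) 0.03 1.36
(0.55, -0.28, 0.2, 63) 0.05 1.2
(0.48, -0.38, 0.13, 63) 0.25 1.14
(0.43, -0.27, 0.07, 63) 0.14 1.25
(0.43, -0.265, 0.0325, 63) 0.17 1.18
(0.43, -0.265, 0.12, 63) 0.02 1.37
(0.55, -0.28, 0.2, 63) 0.04 1.21
(0.43, -0.265, 0.1, 74) 0.12 1.27
(0.43, -0.265, 0.0325, 74) 0.15 1.13
(0.43, -0.265, 0.12, 74) 0.08 1.31
(0.55, -0.28, 0.2, 74) 0.1 1.15
(0.43, -0.265, 0.1, 90) 0.2 1.19
(0.43, -0.265, 0.0325, 90) 0.23 1.07
(0.43, -0.265, 0.12, 90) 0.16 1.23
(0.55, -0.28, 0.2, 90) 0.18 1.09
at [ 0.69 -0.31  0.18] yaw 62.98 F [-0.  -0.4 -1. ] w 0.0157 shift [ 4.26 -1.24  1.19] turn -0.0
```

Call:
drive_tool --targets '[[[0.71, -0.2, 0.15], 0, 1], [[0.71, -0.2, 0.15], 0, 1], [[0.71, -0.21, 0.2], 0, 1], [[0.71, -0.21, 0.2], 0, 1], [[0.71, -0.21, 0.25], 0, 1]]'

```text
time: 55.68
position: [0.4717, -0.272, 0.1152]
ee_rot: [0.234, 0.972, -0.006, 0.016]
ft_force: [0.5, 0.3, -0.0]
gripper_width: 0.0156
grasp_force: 30.0
```

Call:
drive_tool --targets '[[[0.71, -0.21, 0.25], -0.7, 1], [[0, 0, 0], -0.75, 1], [[0, 0, 0], -0.75, 1], [[0, 0, 0], 0, 1], [[0, 0, 0], 0, 1]]'

```text
time: 56.3
position: [0.4304, -0.2643, 0.0993]
ee_rot: [0.14, 0.99, -0.008, 0.015]
ft_force: [0.6, -0.9, -0.7]
gripper_width: 0.0157
grasp_force: 30.0
```

Run:
```python
from h import *
print(state()["joint_positions"].round(3))
to(.427,-.26,.0325,73.6)
p,d,K,C=shot("wrist");W=cloud(d,K,C);z=state()["position"][2]-.0285
x,y=state()["position"][:2];rects(W,z,z+.014,(x-.08,x+.1,y-.06,y+.06),60)
```

```text
[-0.663  0.283  1.286  2.031 -0.32   1.017  2.066]
at [ 0.4304 -0.2643  0.0993] yaw 73.93 F [ 0.6 -0.9 -0.7] w 0.0157 shift [0.11 0.07 1.11] turn 0.07
4914 z 0.0786 c [ 408.  -257.4] size [40.1 47.4] long-axis yaw -15.9
1027 z 0.0733 c [ 489.9 -280.5] size [23.7 25.5] long-axis yaw -16.3
```

Call:
drive_tool --targets '[[[0.05, 0.03, 0.4], 0, 1], [[0.05, 0.03, 0.35], 0, 1], [[0, 0, 0.25], 0, 1], [[0, 0, 0.1], 0, 1], [[0, 0, 0], 0, 1]]'

```text
time: 56.98
position: [0.428, -0.261, 0.0333]
ee_rot: [0.139, 0.99, -0.009, 0.015]
ft_force: [0.1, -0.5, -1.5]
gripper_width: 0.0159
grasp_force: 30.0
```

Call:
drive_tool --targets '[[[0, 0, 0], 0, 0.8], [[0, 0, 0], 0, 0.5], [[0, 0, 0], 0, 0.4], [[0, 0, 0], 0, 0.3], [[0, 0, 0], 0, 0.3]]'

```text
time: 57.6
position: [0.428, -0.2605, 0.0332]
ee_rot: [0.138, 0.99, -0.009, 0.015]
ft_force: [-0.6, -1.0, -0.2]
gripper_width: 0.0494
grasp_force: 0.0
```

Call:
drive_tool --targets '[[[0, 0, -0.3], 0, 0.3], [[0, 0, -0.5], 0, 0.3], [[0, 0, -0.5], 0, 0.3], [[-0.5, 0, -0.4], 0, 0.3], [[-0.6, 0, -0.4], 0, 0.3]]'

```text
time: 58.22
position: [0.489, -0.2752, 0.1623]
ee_rot: [0.138, 0.99, -0.008, 0.016]
ft_force: [0.6, 0.5, 0.6]
gripper_width: 0.0609
grasp_force: 0.0
```

Call:
drive_tool --targets '[[[-0.7, 0, -0.3], 0, 0.3], [[-0.7, 0, 0], 0, 0.3], [[0, 0, 0], 0, 0.3], [[0, 0, 0], 0, 0.3], [[0, 0, 0], 0, 0.3]]'

```text
time: 58.85
position: [0.5673, -0.2986, 0.1821]
ee_rot: [0.139, 0.99, -0.008, 0.015]
ft_force: [-0.8, -0.3, 0.5]
gripper_width: 0.061
grasp_force: 0.0
```

Run:
```python
from h import *
print(state()["joint_positions"].round(3),state()["position"],state()["gripper_width"])
p,d,K,C=shot("wrist","w14.png");W=cloud(d,K,C);gauge(W,(.33,.55,-.4,-.1));window(p,K,C)
p,d,K,C=shot("scene","s2.png")
```

```text
[-0.391  0.509  1.105  1.614 -0.472  1.277  2.08 ] [ 0.56728734 -0.29855501  0.18207919] 0.06095191937960143
blade
1537 z 0.0064 c [ 433.3 -270.1] size [23.8 61.2] long-axis yaw -15.4
foot
post
A red 17.0 49.3 [48.5 50. ] green 13.0 48.5 [44.5 53.5]
B red 15.0 49.6 [49.  50.5] green 14.0 47.5 [44.5 52.5]
C red 17.0 49.0 [48. 50.] green 14.0 49.4 [45.  53.5]
```

View pics/s2.png

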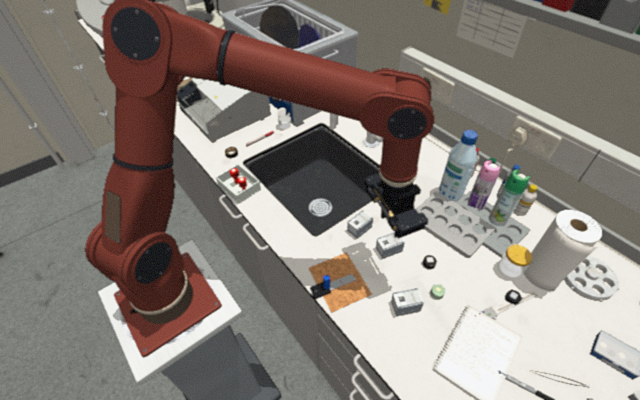

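The plugs are in the tray at (237,180), but the gauge now stands near the pad's front edge with its post at (325,283): it was knocked back. I'll measure it.

Run:
```python
from h import *
for n in("top","scene"):
    p,d,K,C=shot(n);W=cloud(d,K,C);print(n);gauge(W,(.28,.54,-.4,-.1),(.0055,.0085),(.0095,.015))
    print("pad");rects(W,.0015,.0045,(.3,.52,-.4,-.12),300)
    for r in pinpoint(n,"gauge_post")[:1]: print(r["confidence"],onz(r["at"],.048,K,C).round(4))
```

```text
top
blade
foot
post
pad
scene
blade
107 z 0.007 c [ 426.6 -272.4] size [28.1 71.1] long-axis yaw -7.7
foot
131 z 0.0114 c [ 358.1 -252.6] size [40.2 51.4] long-axis yaw -15.7
post
38 z 0.0625 c [ 377.2 -257.2] size [15.4 15.7] long-axis yaw -13.3
pad
501 z 0.0028 c [ 425.9 -211.9] size [ 92.3 149.9] long-axis yaw -24.8
624 z 0.0029 c [ 416.8 -314.3] size [ 93.6 155.4] long-axis yaw 2.6
0.55 [ 0.3691 -0.2522  0.048 ]
```

The post is 43 mm off the pad centre (limit 65), the gauge lies flat on the cork, and the contacts and plugs are in place, so I'm handing in.

```bash
python3 -c "
from plant import *
print(finish_job())"
```

```text
the job is handed in; nothing more can be done
None
```

I handed the job in (no verdict was returned): all three contacts read on green, both plugs (A and C; B had none) are in the tray, and the gauge lies flat on the pad, its post knocked to about 43 mm off centre (limit 65 mm).

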